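Charge a grinding pan through the counting funnel and weigh it

ROBOT

A 6-joint arm with a two-finger parallel gripper is mounted at the origin on the work surface. World frame = base frame: x ahead of the robot, y to its left, z up, the work surface at z = 0. Lengths are in mm, angles in rad, forces in N, time in s.
With the tool pointing down it reaches from about 300 to 950 mm from the base axis. Payload 3.1 kg.
Tool frame: the origin (TCP) lies at the centre of the arm's flange, where the gripper is bolted on; the fingertips stand 173 mm ahead of it and the grasp point (between the pads) lies 155 mm ahead of it; z points along the fingers, y is the line along which they close (so a half turn about z gives the same grasp; the last joint's range is limited). The gripper opens to 85 mm and grips with 20 to 120 N. Pads are 22 mm wide; open, the fingers measure 114 mm over their backs; the gripper's body (76 mm by 85 mm) begins 54 mm behind the grasp point. The pads swing forward as they close: fully open they stand 13 mm farther back than shut.
Start: joints at [-0.07, 0.308, 1.634, -0, 1.2, -0.07], TCP at [625.007, -0.028, 404.672] pointing down, gripper open.
Joint ranges: [-3.06, 3.06], [-0.79, 1.96], [0.05, 2.63], [-1.19, 4.34], [0.05, 2.64], [-2.94, 2.94]. Speed limits (rad/s): [2.79, 2.79, 3.14, 3.14, 3.14, 3.14].

INTERFACE

Orientations are given as [roll, pitch, yaw] about the fixed x, y, z axes, in that order (R = Rz(yaw) Ry(pitch) Rx(roll)).
In Python, from plant import robot gives the robot as it stands.
- The arm moves only by the tool apply_moves, never from a script. Its argument "steps" is a list of rows, each a list of 4 numbers: the shift along the tool's x, y, z normalised to -1 to 1, where 1 is 100 mm, then the turn about the tool's z normalised to -1 to 1, where 1 is 0.1 rad. A call has 1 to 10 rows; each row shifts and turns the commanded pose from where the row before left it, along the tool's axes as they then stand; what a row does not reach is not made up. A row lasts 1/10 s, in which the tool goes at most 50 mm and 8.59 degrees, less where a joint would pass 70% of its speed; a pose out of reach is approached as far as the arm can. A call with a number of a shift or a turn outside -1 to 1 is refused whole. A call with a gripper value outside its range is refused whole. "gripper" is the closure in counts, from 0 (fully open) to 255 (shut), set as the call begins (left out, the last holds). The fingers move at their own pace and stop on an object; "force" is the grip in N (left out, the last holds). Time passes only in rows, so rows that do not move let the fingers close. It gives the time, the measured TCP pose, the force, the opening and the grip force at its end, in the units of the state.
- robot.get_state(): the state, without advancing time (a new reading comes with each control period).
- robot.snapshot(name): name is "scene" or "side" or "wrist"; returns the picture (400x640x3 uint8, blue, green, red); there is no depth.
- robot.camera_params(name): a dict with "vfov" (degrees; the focal length in pixels is half the picture's height over the tangent of half this angle, whatever the lens; pixels are square), "cx", "cy" (the principal point, pixels), "D" ([k1, k2, p1, p2, k3] as OpenCV has them; the pictures are not rectified), "pose" (4x4, takes a point from camera to world coordinates). Camera axes: x right, y up, looking along -z (the intrinsics and any distortion apply to the point x, -y, -z); pixel columns grow to the right and rows downward; lengths in mm; the calibration is good to about 2 mm. A picture is of the moment at which its call begins: read the wrist's pose just before it. camera_params takes no time and is no camera call; for the wrist camera it gives the pose at the moment of the call.
- robot.finish_job(): hands the job in; it is judged then, once.
The state is a dict: "clock": time; "joint_positions": joint angles; "qd": joint speeds; "effort": joint torques, N m; "tcp_pos": TCP position; "tool_rot": TCP orientation; "wrist_force": force on the tool from outside, world axes, zero at the start; "torque": the same for the moment, N m; "finger_gap": finger opening in mm; "gripper_force": force on a finger pad.
Only numpy, scipy, OpenCV 4.12 (cv2) and the standard library are available. Lean on these libraries where they do the work, as an engineer would, in place of code of your own. Each camera call takes 0.05 s, during which the arm holds its last target. There are 200 camera calls.

TASK

Take the blue catch pan off the balance and stand it on the bench centrally under the spout of the charging stand, then drop every white hexagonal grinding bead from the black mat into the funnel so that they all sit in the clear well. Pull the red-knobbed lever towards the robot through its full stroke to let the whole charge fall into the pan, and ease the lever slowly back home in your grip, never letting it fly back. Finally set the pan with all the beads in it upright in the middle of the balance platform, and leave the two lidded jars where they are.

Things in the scene. Friction and masses are not known exactly. Their poses are not given: they have to be found in the camera images.
- stand: Fixed charging stand. Origin on the bench right under the vertical axis of its funnel and well; x points away from the robot to its column, y left; yaw varies. Column at x=85..115, y=+-30 mm, its foot (12 mm high) from x=75 mm on. The bench under the spout is bare: a pan slides in low from the +y or -x side. Lever at y=-130 mm on its own foot (x=-40..110, y=-155..-105 mm). Two arms (x=17..87 mm) hold the tube
- spout (a point): Centre of the lower end of the well, 72 mm above the bench. A sliding steel gate, 36 x 40 x 4 mm, underside 66 mm above the bench, closes the well here; the lever draws it to the stand's -x by up to 42 mm, and the well is fully open from a lever value of 0.55
- well_top (a point): Top of the well, 170 mm above the bench, on its axis. The well is a clear upright tube, 30 mm inside, 36 mm outside, from 72 to 170 mm above the bench; the cone of the funnel rises from here
- funnel_mouth (a point): Centre of the funnel's upper rim, 222 mm above the bench; clear cone, 94 mm inside and 100 mm outside diameter at the rim
- lever_knob (a point): Centre of the red barrel knob (26 mm diameter, 30 mm long, lying along the stand's y, flat ends) at the top of the lever, moves with the lever; at home it lies about 47 mm on the +x side of the pivot and 168 mm above the bench; to be pinched from above with the fingers on its two flat ends
- lever_pivot (a point): The lever's pivot, 15 mm above the bench; the lever swings about the stand's y axis; the knob centre runs on an arc of 160 mm radius about it
- lever (a joint): Lever angle in rad: 0 at home (leaning 0.30 rad to the stand's +x), grows as the knob is pulled to the stand's -x, stops at 0.70 (leaning 0.40 rad to -x). A spring pulls it home with about 3 N at the knob at 0 and 6 N at 0.70; if let go it flies back
- balance: Fixed laboratory balance, white housing 200 x 170 x 40 mm (x=-120..80 mm) with a square steel platform 130 x 130 mm on it, its top 55 mm above the bench. Origin on the bench under the platform centre
- balance_top (a point): Centre of the top of the balance platform, 55 mm above the bench
- pan: Loose blue square catch pan, 94 x 94 x 45 mm outside, walls and floor 3 mm, 150 g, open at the top; origin at the centre of its underside, z up. A straight handle, 14 mm thick (along y) and 24 mm high (21..45 mm above the underside), sticks out along the pan's -x, from x=-47 to -134 mm. At the start it stands on the balance platform
- pan_handle (a point): Grip point in the pan's handle, 112 mm from the pan's centre along -x and 33 mm above its underside; pinch across the 14 mm thickness (pan's y)
- mat: Fixed black rubber mat, 190 x 190 x 3 mm, on which the beads stand; origin at the centre of its underside
- bead1: White ceramic grinding bead, a hexagonal prism 18 mm across flats (20.8 mm across corners) and 16 mm high, 27 g, may be absent. Origin at the centre of one end face (its underside as it stands at the start), z along its axis (its middle is 8 mm along z); the flats face the bead's own x axis and every 60 degrees from it
- bead2: White ceramic grinding bead, a hexagonal prism 18 mm across flats (20.8 mm across corners) and 16 mm high, 27 g, may be absent. Origin at the centre of one end face (its underside as it stands at the start), z along its axis (its middle is 8 mm along z); the flats face the bead's own x axis and every 60 degrees from it
- bead3: White ceramic grinding bead, a hexagonal prism 18 mm across flats (20.8 mm across corners) and 16 mm high, 27 g, may be absent. Origin at the centre of one end face (its underside as it stands at the start), z along its axis (its middle is 8 mm along z); the flats face the bead's own x axis and every 60 degrees from it
- bead4: White ceramic grinding bead, a hexagonal prism 18 mm across flats (20.8 mm across corners) and 16 mm high, 27 g, may be absent. Origin at the centre of one end face (its underside as it stands at the start), z along its axis (its middle is 8 mm along z); the flats face the bead's own x axis and every 60 degrees from it
- bead5: White ceramic grinding bead, a hexagonal prism 18 mm across flats (20.8 mm across corners) and 16 mm high, 27 g, may be absent. Origin at the centre of one end face (its underside as it stands at the start), z along its axis (its middle is 8 mm along z); the flats face the bead's own x axis and every 60 degrees from it
- pot_a: Bystander: specimen jar with blue lid, 60 mm diameter, 75 mm high; not to be disturbed
- pot_b: Bystander: specimen jar with red lid, 60 mm diameter, 75 mm high; not to be disturbed
Things that resemble listed ones, but are neither listed nor needed, are in the scene too. Several things have the shape of the pan; the one meant has the colours described above.

How it is judged:
By the outcome, as a careful person would: the job done as asked, in the order asked, and still so for the second after the job is handed in, with the robot touching nothing.
Of bead1, bead2, bead3, bead4, bead5 only 3 to 5 are there at a start; the rules pass over those that are not, and their reading is None.
At some moment in a run one of bead1, bead2, bead3, bead4, bead5, pan may be knocked a few centimetres aside while the robot is not near it.
It also fails if it takes over 210 s, if anything falls off the work surface, if the arm or the gripper's body presses on something with over 40 N, if the wrist force passes 120 N, or if a joint passes its speed limit or range.

## Working session

There is one attempt and no reset: what is moved stays moved. The work goes in short steps, Python scripts to look and compute and a tool call to move; the robot and the scene stay as the last step left them, time stands still between calls to the robot, and variables do not carry over. Pictures are saved under pics/ and viewed, at most 14 in all, crops included, and the job is handed in when it is done.

Besides the shell and the picture viewer there is one more tool, called after ">>>" in YAML: its name, and indented under it one key for each argument. apply_moves: Moves the arm, as the interface text tells. Scaled input: -1 to 1 covers 100 mm each way for a shift and 0.1 rad each way for a turn. Its arguments: {"type":"object","properties":{"steps":{"type":"array","items":{"type":"array","items":{"type":"number"}}},"gripper":{"type":"number"},"force":{"type":"number"}},"required":["steps"]}

```bash
ls; mkdir -p pics; python3 - <<'E'
from plant import robot
import cv2,numpy as np
print(robot.get_state())
for n in("scene","side","wrist"):
    p=robot.camera_params(n);print(n,p)
    cv2.imwrite(f"pics/{n}0.png",robot.snapshot(n))
E
```

```text
pics
{'clock': 0.0, 'joint_positions': array([-6.96965144e-02,  3.09025093e-01,  1.63523599e+00, -3.57953168e-06,
        1.19970146e+00, -6.97139542e-02]), 'qd': array([ 0.00184288, -0.0013049 ,  0.00018788, -0.00096809, -0.0010649 ,
        0.00179304]), 'effort': array([ 1.43707580e-04, -4.15252447e+01, -2.76667070e+01, -1.74997494e-04,
        1.01000658e-02, -1.14578896e-05]), 'tcp_pos': array([6.24559980e+02, 5.11179611e-03, 4.03410545e+02]), 'tool_rot': array([-3.13922829e+00, -1.61755947e-04,  1.57081488e+00]), 'wrist_force': array([-0.99562248, -0.39950982,  0.03632566]), 'torque': array([-0.0063203 , -0.00018948,  0.02892213]), 'gripper_force': 0.0, 'finger_gap': 85.17651708910877}
scene {'vfov': 53.863639054366494, 'cx': 321.62767753833265, 'cy': 199.08203027452058, 'D': array([-0.08124822,  0.        ,  0.        ,  0.        ,  0.        ]), 'pose': array([[-6.65893435e-01, -6.34773503e-01,  3.91980272e-01,
         8.54424110e+02],
       [ 7.46034309e-01, -5.63516463e-01,  3.54798542e-01,
         2.67334953e+02],
       [-4.32937697e-03,  5.28688751e-01,  8.48804725e-
[... 445 characters left out ...]
5497307e+03],
       [-2.13097468e-02,  8.30686934e-01,  5.56331837e-01,
         9.30395194e+02],
       [ 0.00000000e+00,  0.00000000e+00,  0.00000000e+00,
         1.00000000e+00]])}
wrist {'vfov': 58.00269154004326, 'cx': 322.61383737613124, 'cy': 201.11492701938877, 'D': array([-0.01673556,  0.        ,  0.        ,  0.        ,  0.        ]), 'pose': array([[ 9.99997496e-01, -1.94997550e-04,  2.22915810e-03,
         6.24537065e+02],
       [-5.23025153e-04,  9.48232709e-01,  3.17575904e-01,
         8.01674952e+01],
       [-2.17568715e-03, -3.17576275e-01,  9.48230234e-01,
         3.70992281e+02],
       [ 0.00000000e+00,  0.00000000e+00,  0.00000000e+00,
         1.00000000e+00]])}
```

View pics/scene0.png

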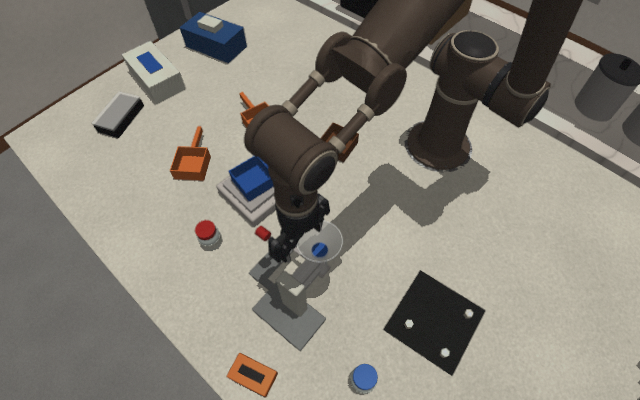

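View pics/side0.png

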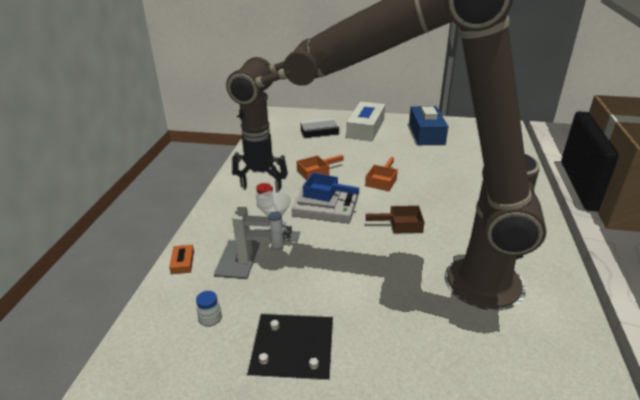

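```bash
cat > h.py <<'E'
from plant import robot
import cv2,numpy as np
from scipy.spatial.transform import Rotation as Ro
def K(p):
    f=200/np.tan(np.radians(p['vfov'])/2);return np.array([[f,0,p['cx']],[0,f,p['cy']],[0,0,1.]])
def ray(p,uv):
    n=cv2.undistortPoints(np.array(uv,float).reshape(-1,1,2),K(p),p['D']).reshape(-1,2)
    d=np.c_[n[:,0],-n[:,1],-np.ones(len(n))]@p['pose'][:3,:3].T
    return p['pose'][:3,3],d
def plane(p,uv,z):
    o,d=ray(p,uv);return o+d*((z-o[2])/d[:,2])[:,None]
def tri(*pu):
    A=np.zeros((3,3));b=np.zeros(3)
    for p,uv in pu:
        o,d=ray(p,uv);d=d[0]/np.linalg.norm(d[0]);M=np.eye(3)-np.outer(d,d);A+=M;b+=M@o
    return np.linalg.solve(A,b)
def proj(p,X):
    X=np.atleast_2d(X).astype(float);c=(X-p['pose'][:3,3])@p['pose'][:3,:3]
    return cv2.projectPoints(c*[1,-1,-1],np.zeros(3),np.zeros(3),K(p),p['D'])[0].reshape(-1,2)
def shot(n,name=None):
    p=robot.camera_params(n);im=robot.snapshot(n)
    if name: cv2.imwrite(f"pics/{name}.png",im)
    return p,im
def blobs(m,amin=15):
    n,l,s,c=cv2.connectedComponentsWithStats(m.astype(np.uint8))
    return [(c[i].round(1),s[i,4],s[i,:4]) for i in range(1,n) if s[i,4]>=amin]
E
python3 - <<'E'
from h import *
P={n:robot.camera_params(n) for n in("scene","side")}
for n in P:
    im=cv2.imread(f"pics/{n}0.png");h=cv2.cvtColor(im,cv2.COLOR_BGR2HSV)
    p=P[n]
    blue=(abs(h[...,0].astype(int)-112)<12)&(h[...,1]>130)
    red=((h[...,0]<5)|(h[...,0]>174))&(h[...,1]>150)
    blk=(h[...,2]<45);
    for c,a,b in blobs(blue): print(n,'blue',c,a,b,plane(p,[c],90).round())
    for c,a,b in blobs(red): print(n,'red',c,a,b,plane(p,[c],75).round())
    m=[x for x in blobs(blk,2000)]; 
    for c,a,b in m: print('blk',c,a,b)
    reg=(slice(265,380),slice(380,490)) if n=='scene' else (slice(310,380),slice(245,335))
    w=np.zeros(im.shape[:2],bool);w[reg]=(im[reg].min(2)>110)
    mk=cv2.convexHull(np.argwhere((blk&(np.indices(blk.shape)[0]>=reg[0].start)&(np.indices(blk.shape)[1]>=reg[1].start)&(np.indices(blk.shape)[1]<=reg[1].stop)))[:,::-1].astype(np.int32))
    z=np.zeros(im.shape[:2],np.uint8);cv2.fillPoly(z,[mk],1);z=cv2.erode(z,np.ones((3,3)))
    for c,a,b in blobs(w&(z>0),8): print(n,'white',c,a,plane(p,[c],11).round(1))
a=cv2.imread('pics/scene0.png')[140:350,180:360];b=cv2.imread('pics/side0.png')[165:290,200:370]
a=cv2.resize(a,None,fx=2.2,fy=2.2,interpolation=cv2.INTER_CUBIC);b=cv2.resize(b,(int(170*2.2),int(125*2.2)),interpolation=cv2.INTER_CUBIC)
o=np.zeros((470,800,3),np.uint8);o[:a.shape[0],:a.shape[1]]=a[:470];o[:b.shape[0],400:400+b.shape[1]]=b
cv2.imwrite('pics/crop1.png',o)
E
```

```text
scene blue [214.2  38.3] 1547 [180  12  66  50] [[ 187. -863.   90.]]
scene blue [149.1  62.2] 273 [137  52  26  21] [[ 424. -938.   90.]]
scene blue [251.6 177.4] 1181 [229 157  44  44] [[ 520. -296.   90.]]
scene blue [319.4 249.6] 157 [313 243  15  14] [[557. -11.  90.]]
scene blue [364.7 376.4] 481 [353 364  24  26] [[712. 257.  90.]]
scene red [205.1 229.8] 290 [196 221  19  19] [[ 709. -275.   75.]]
scene red [262.7 232.8] 130 [256 226  15  14] [[ 614. -156.   75.]]
blk [513.2  61.2] 6800 [431   0 151 127]
blk [441.6 128.6] 2572 [406  90  71  70]
blk [434.4 321.3] 5302 [384 271 100 104]
scene white [468.6 312.6] 48 [[412.9 358.4  11. ]]
scene white [408.8 323. ] 46 [[532.2 259.8  11. ]]
scene white [444.9 351.9] 59 [[531.8 365.3  11. ]]
side blue [428.  128.2] 873 [411 107  36  37] [[ 153. -784.   90.]]
side blue [366.1 111.8] 79 [360 108  13   9] [[ 417. -917.   90.]]
side blue [324.2 187. ] 786 [304 174  54  27] [[ 497. -276.   90.]]
side blue [206.2 299.5] 258 [197 292  19  16] [[698. 279.  90.]]
side red [263.6 187.5] 90 [257 184  15   9] [[ 703. -266.   75.]]
blk [479.9 174.4] 4783 [451  39  56 264]
blk [589.2 160.5] 3596 [562 112  57 100]
blk [292.9 346.4] 4096 [249 315  83  63]
side white [274.  322.9] 40 [[538.3 256.   11. ]]
side white [263.  356.5] 56 [[538.2 360.8  11. ]]
side white [313.3 361.2] 53 [[419.6 354.3  11. ]]
```

View pics/crop1.png

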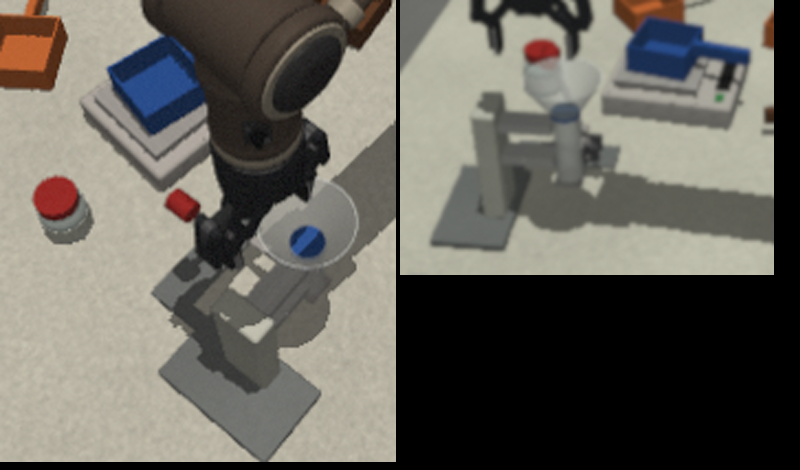

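Scene picture: the blue pan with straight handle sits on the balance at (252,177). Its look-alikes are the orange pans at (190,160) and (255,110), the brown pan at (340,140) and the blue box at (213,35). The blue lid at (365,376) is a jar and the blue spot at (320,250) is in the funnel. In the crop the pan on the balance is the blue one, so I choose it. There are three beads on the mat. Next I raise the arm for a wrist view.

>>> apply_moves:
  steps:
    - [0, 0, -0.4, 0]
    - [0, 0, -0.4, 0]
    - [0, 0, -0.4, 0]
    - [0, 0, -0.4, 0]
    - [-0.1, -0.4, -0.2, 0]
    - [0, -0.2, 0, 0]
    - [0, 0, 0, 0]
    - [0, 0, 0, 0]

```text
clock: 0.95
tcp_pos: [564.9, -10.0, 584.4]
tool_rot: [3.141, -0.0, 1.571]
wrist_force: [-0.3, 0.5, 0.2]
finger_gap: 85.4
gripper_force: 0.0
```

```bash
python3 - <<'E'
from h import *
s=robot.get_state();print(s['tcp_pos'],s['tool_rot'],s['clock'])
p,im=shot('wrist');cv2.imwrite('pics/w1.png',cv2.resize(im,(800,500)))
for n in('scene','side'): shot(n,n+'1')
E
```

```text
[564.91121932 -10.01554738 584.40005099] [ 3.14126348e+00 -1.08181033e-04  1.57064451e+00] 0.95
```

View pics/w1.png

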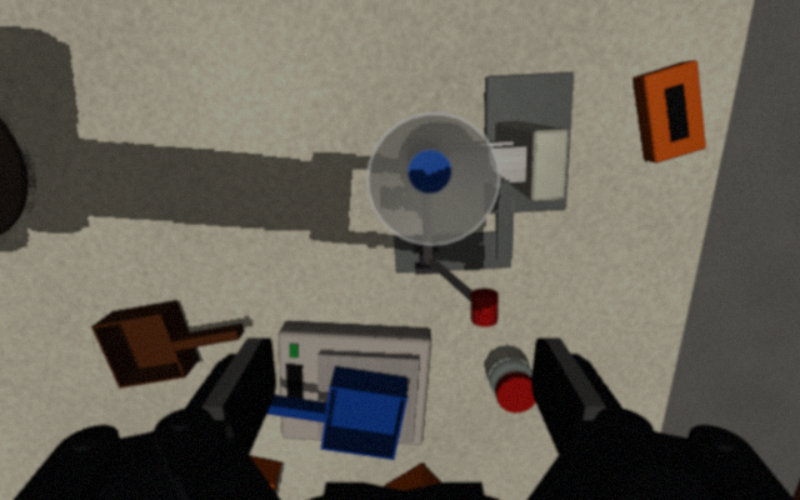

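```bash
python3 - <<'E'
from h import *
P={n:robot.camera_params(n) for n in("scene","side","wrist")}
I={'scene':cv2.imread('pics/scene1.png'),'side':cv2.imread('pics/side1.png'),'wrist':cv2.resize(cv2.imread('pics/w1.png'),(640,400),interpolation=cv2.INTER_AREA)}
for n in P:
    im=I[n];h=cv2.cvtColor(im,cv2.COLOR_BGR2HSV);p=P[n]
    blue=(abs(h[...,0].astype(int)-112)<12)&(h[...,1]>130)
    red=((h[...,0]<5)|(h[...,0]>174))&(h[...,1]>150)
    for c,a,b in blobs(blue,50): print(n,'blue',c,a,b,plane(p,[c],75).round())
    for c,a,b in blobs(red): print(n,'red',c,a,b,plane(p,[c],75).round())
print('blueInWell',tri((P['scene'],[319.4,249.6]),(P['wrist'],[430*.8,172*.8])))
for z in(168,170,222): print(z,plane(P['wrist'],np.array([[430,172],[434,179],[485,307]])*.8,z).round(1))
# pan rim corners (wrist, 800px): TL TR BR BL at z=100
c=np.array([[335,369],[407,377],[394,457],[322,448],[268,407]])*.8
print(plane(P['wrist'],c,100).round(1))
# balance housing corners z=40: TL,TR ; platform top edge z=55
print(plane(P['wrist'],np.array([[281,329],[430,333],[424,442]])*.8,40).round(1))
print(plane(P['wrist'],np.array([[319,352],[419,357],[414,440]])*.8,55).round(1))
# stand foot corners z=12: TL TR BR ; column top 
print('foot',plane(P['wrist'],np.array([[486,76],[573,72],[566,207]])*.8,12).round(1))
o=np.zeros((560,800,3),np.uint8)
a=cv2.resize(I['scene'][210:330,240:370],None,fx=3,fy=3,interpolation=cv2.INTER_CUBIC);b=cv2.resize(I['side'][170:290,205:335],None,fx=3,fy=3,interpolation=cv2.INTER_CUBIC)
o[:360,:390]=a;o[:360,400:790]=b;cv2.imwrite('pics/crop2.png',o[:360])
E
```

```text
scene blue [214.   38.2] 1555 [180  12  66  50] [[ 175. -883.   75.]]
scene blue [149.1  62.2] 273 [137  52  26  21] [[ 416. -958.   75.]]
scene blue [253.9 176.4] 1330 [229 155  49  46] [[ 507. -303.   75.]]
scene blue [319.7 249.7] 163 [313 243  15  14] [[552. -15.  75.]]
scene blue [364.7 376.5] 480 [353 364  24  26] [[710. 257.  75.]]
scene red [205.1 229.8] 291 [196 221  19  19] [[ 709. -275.   75.]]
scene red [262.6 232.8] 128 [256 226  15  14] [[ 614. -156.   75.]]
side blue [428.1 128.1] 873 [411 107  36  37] [[ 150. -818.   75.]]
side blue [366.2 111.8] 80 [360 108  13   9] [[ 419. -952.   75.]]
side blue [324.2 187.1] 787 [304 174  54  27] [[ 501. -299.   75.]]
side blue [206.2 299.5] 256 [197 292  19  16] [[705. 265.  75.]]
side red [263.6 187.4] 89 [257 184  15   9] [[ 703. -267.   75.]]
wrist blue [343.2 136.3] 869 [327 120  33  34] [[592.   1.  75.]]
wrist blue [283.1 329.6] 4617 [211 294 114  73] [[ 502. -304.   75.]]
wrist red [387.1 245.8] 541 [377 232  21  29] [[ 658. -158.   75.]]
wrist red [141.4 252.4] 17 [137 250   8   7] [[ 299. -169.   75.]]
wrist red [ 89.6 279.6] 24 [ 85 277  11   8] [[ 212. -215.   75.]]
wrist red [ 96.7 287.8] 34 [ 91 283  13  11] [[ 220. -229.   75.]]
wrist red [412.6 313.7] 810 [397 298  33  32] [[ 705. -274.   75.]]
blueInWell [586.56531007  15.34942487 176.89710061]
168 [[ 587.6   12.8  168. ]
 [ 591.1    6.9  168. ]
 [ 641.3 -112.8  168. ]]
170 [[ 587.5   13.1  170. ]
 [ 590.9    7.2  170. ]
 [ 640.9 -111.8  170. ]]
222 [[584.5  20.9 222. ]
 [587.5  15.8 222. ]
 [630.6 -87.  222. ]]
[[ 485.7 -224.4  100. ]
 [ 569.1 -235.   100. ]
 [ 553.1 -351.7  100. ]
 [ 463.9 -338.   100. ]
 [ 402.7 -277.3  100. ]]
[[ 409.3 -204.9   40. ]
 [ 598.7 -210.4   40. ]
 [ 593.6 -381.6   40. ]]
[[ 458.9 -229.1   55. ]
 [ 584.5 -236.1   55. ]
 [ 579.2 -365.    55. ]]
foot [[657.2  96.5  12. ]
 [754.2 101.   12. ]
 [763.5 -53.   12. ]]
```

View pics/crop2.png

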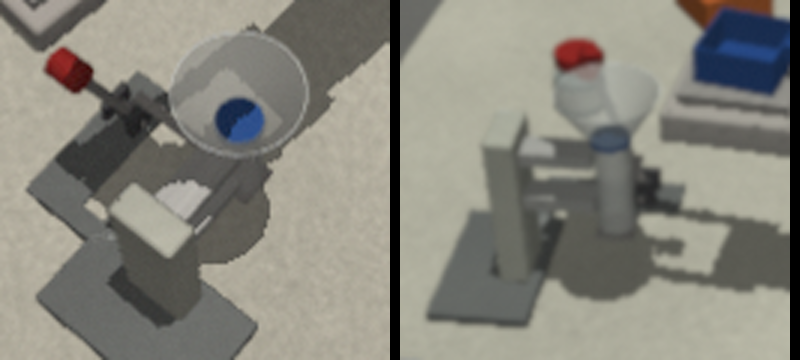

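The blue disc triangulates to z≈175 with a diameter of about 34 mm, which puts it at the throat of the funnel. It could be a stopper blocking the well, so I take a close look.

>>> apply_moves:
  steps:
    - [0.2, 0.1, 0.3, 0]
    - [0.17, 0.12, 0.3, 0]
    - [0, 0, 0.3, 0]
    - [0, 0, 0.12, 0]
    - [0, 0, 0, 0]
    - [0, 0, 0, 0]

```text
clock: 1.7
tcp_pos: [587.6, 26.7, 483.4]
tool_rot: [3.141, 0.0, 1.57]
wrist_force: [-0.9, -0.9, 0.9]
finger_gap: 85.6
gripper_force: 0.0
```

```bash
python3 - <<'E'
from h import *
print(robot.get_state()['tcp_pos'])
p,im=shot('wrist','w2');print(proj(p,[587,15,175]))
cv2.imwrite('pics/w2c.png',cv2.resize(im[60:360,150:550],(800,600),interpolation=cv2.INTER_CUBIC))
E
```

```text
[587.56213901  26.74658631 483.40324509]
[[321.67357993 200.45713533]]
```

View pics/w2c.png

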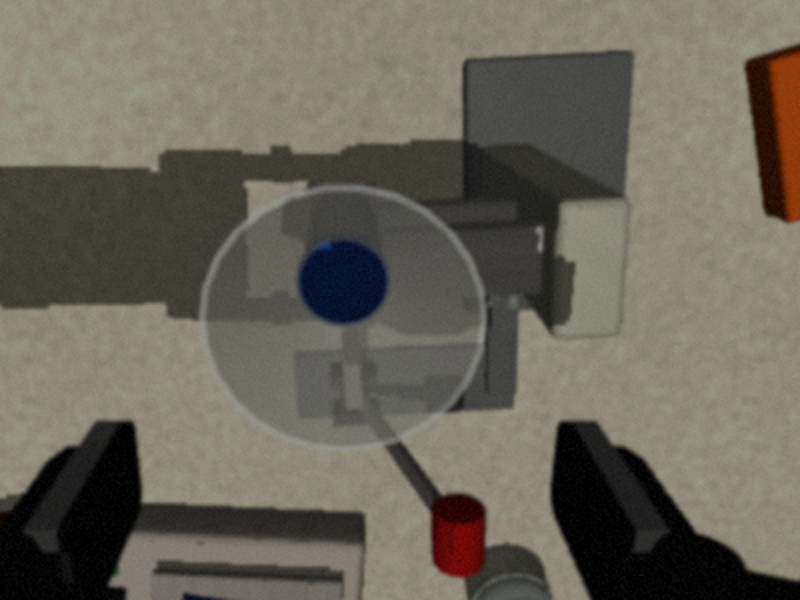

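The picture shows an opaque blue disc at crop (343,281) in the funnel throat and no open bore. The knob is at crop (459,535) and the stand foot is square. I measure the disc's height and size from all views.

```bash
cat >> h.py <<'E'
def wp(tcp,R):
    """wrist camera params for a past pose"""
    s=robot.get_state();p=dict(robot.camera_params('wrist'))
    T0=np.eye(4);T0[:3,:3]=Ro.from_euler('xyz',s['tool_rot']).as_matrix();T0[:3,3]=s['tcp_pos']
    T1=np.eye(4);T1[:3,:3]=Ro.from_euler('xyz',R).as_matrix();T1[:3,3]=tcp
    p['pose']=T1@np.linalg.inv(T0)@p['pose'];return p
E
python3 - <<'E'
from h import *
P={n:robot.camera_params(n) for n in("scene","side","wrist")}
P['w1']=wp([564.91,-10.02,584.4],[3.1413,-.0001,1.5706])
I={'scene':cv2.imread('pics/scene1.png'),'side':cv2.imread('pics/side1.png'),'wrist':cv2.imread('pics/w2.png'),'w1':cv2.resize(cv2.imread('pics/w1.png'),(640,400),interpolation=cv2.INTER_AREA)}
R={'scene':(235,262,305,335),'wrist':(175,230,290,350),'w1':(110,160,320,370)}
E={}
for n,(a,b,c,d) in R.items():
    x=I[n][a:b,c:d].astype(int);m=((x[...,0]-x[...,2])>40).astype(np.uint8)
    k=max(cv2.findContours(m,0,cv2.CHAIN_APPROX_NONE)[0],key=cv2.contourArea)
    e=cv2.fitEllipse(k);u=np.array(e[0])+[c,a];E[n]=u
    print(n,u.round(1),np.round(e[1],1))
    for z in(72,170,177,185):
        q=plane(P[n],[u,u-[e[1][0]/2,0],u+[e[1][0]/2,0]],z);print('  ',z,q[0].round(1),np.linalg.norm(q[1]-q[2]).round(1))
print('scene+w2',tri((P['scene'],E['scene']),(P['wrist'],E['wrist'])),'w1+w2',tri((P['w1'],E['w1']),(P['wrist'],E['wrist'])))
c=plane(P['wrist'],[E['wrist']],175)[0]
print('side proj axis',{z:proj(P['side'],[c[0],c[1],z])[0].round(1).tolist() for z in(72,165,170,175,180,185,190,222)})
print(I['side'][205:228,276].tolist(), I['side'][205:228,272,0].tolist())
# funnel rim ellipse by hand (w2 crop): x201..487,y185..450
print(plane(P['wrist'],[[150+201/2,60+318/2],[150+487/2,60+318/2],[150+344/2,60+185/2],[150+344/2,60+450/2]],222).round(1))
f=np.array([[464,60],[632,52],[627,197]])/2+[150,60];print('foot',plane(P['wrist'],f,12).round(1))
f=np.array([[557,199],[628,198],[620,336],[553,337]])/2+[150,60];print('column px world@z',[plane(P['wrist'],f,z).round(0).tolist() for z in(150,200)])
k=np.array([[434,500],[484,500],[484,570],[434,570]])/2+[150,60];print('knob',plane(P['wrist'],k,168).round(1))
E
```

```text
scene [319.8 249.9] [13.6 14.2]
   72 [551.1 -15.   72. ] 34.2
   170 [583.9  15.5 170. ] 30.5
   177 [586.2  17.7 177. ] 30.2
   185 [588.9  20.2 185. ] 29.9
wrist [321.7 199.5] [35.6 38.3]
   72 [587.7 -18.6  72. ] 39.5
   170 [587.7  13.7 170. ] 29.3
   177 [587.7  16.1 177. ] 28.6
   185 [587.7  18.7 185. ] 27.7
w1 [343.2 135.1] [31.2 31.9]
   72 [592.1   1.4  72. ] 41.2
   170 [586.6  15.5 170. ] 32.8
   177 [586.2  16.5 177. ] 32.2
   185 [585.7  17.6 185. ] 31.5
scene+w2 [587.72936748  18.47497078 181.94437051] w1+w2 [586.94632132  16.17509509 176.59529369]
side proj axis {72: [276.6, 243.0], 165: [274.4, 216.5], 170: [274.3, 215.0], 175: [274.2, 213.6], 180: [274.1, 212.1], 185: [274.0, 210.6], 190: [273.8, 209.1], 222: [273.0, 199.3]}
[[150, 158, 156], [148, 155, 153], [144, 151, 149], [141, 148, 146], [140, 147, 144], [135, 140, 137], [118, 120, 116], [91, 88, 83], [83, 77, 70], [86, 79, 71], [93, 82, 72], [98, 84, 73], [98, 85, 72], [94, 80, 69], [89, 73, 62], [93, 81, 74], [105, 104, 100], [113, 117, 115], [114, 120, 118], [114, 120, 118], [113, 119, 117], [114, 120, 118], [114, 120, 118]] [137, 142, 151, 158, 160, 155, 135, 106, 88, 89, 96, 98, 99, 95, 88, 90, 100, 107, 107, 107, 108, 107, 106]
[[539.1  17.  222. ]
 [636.8  16.8 222. ]
 [588.   62.8 222. ]
 [587.8 -34.7 222. ]]
foot [[658.4  96.2  12. ]
 [756.4 100.8  12. ]
 [763.8  14.9  12. ]]
column px world@z [[[679.0, 43.0, 150.0], [709.0, 43.0, 150.0], [713.0, -20.0, 150.0], [683.0, -21.0, 150.0]], [[664.0, 53.0, 200.0], [689.0, 54.0, 200.0], [692.0, 1.0, 200.0], [667.0, 0.0, 200.0]]]
knob [[ 629.4  -94.7  168. ]
 [ 652.6  -94.8  168. ]
 [ 655.1 -134.4  168. ]
 [ 631.  -134.3  168. ]]
```

Findings:
- The funnel axis is at about (588,16) and the stand yaw is about 0.05.
- The knob is at about (642,-114).
- The disc is too deep in the cone to grip, so it may be a mere collar. The first bead will show that in the side view.

Next is the pan. I turn the gripper to close along y, with the camera on the robot side, and look at it.

>>> apply_moves:
  steps:
    - [-0.41, -0.14, 0.04, 0]
    - [-0.41, -0.14, 0.04, 0]
    - [-0.41, -0.14, 0.04, 0]
    - [-0.41, -0.14, 0.04, 0]
    - [-0.41, -0.14, 0.04, 0]
    - [-0.41, -0.14, 0.04, 0]
    - [-0.41, -0.14, 0.04, 0]
    - [-0.41, -0.14, 0.04, 0]

```text
clock: 2.55
tcp_pos: [474.5, -303.2, 453.5]
tool_rot: [3.137, 0.003, 1.57]
wrist_force: [0.2, 0.9, 0.7]
finger_gap: 85.4
gripper_force: 0.0
```

>>> apply_moves:
  steps:
    - [0, 0, 0, -1]
    - [0, 0, 0, -1]
    - [0, 0, 0, -1]
    - [0, 0, 0, -1]
    - [0, 0, 0, -1]
    - [0, 0, 0, -1]
    - [0, 0, 0, -1]
    - [0, 0, 0, -1]
    - [0, 0, 0, -1]
    - [0, 0, 0, -1]

```text
clock: 3.55
tcp_pos: [475.3, -301.7, 453.4]
tool_rot: [-3.141, 0.005, 2.574]
wrist_force: [0.3, 0.4, 0.3]
finger_gap: 85.8
gripper_force: 0.0
```

>>> apply_moves:
  steps:
    - [0, 0, 0, -1]
    - [0, 0, 0, -1]
    - [0, 0, 0, -1]
    - [0, 0, 0, -1]
    - [0, 0, 0, -1]
    - [0, 0, 0, -0.7]
    - [0, 0, 0, 0]
    - [0, 0, 0, 0]

```text
clock: 4.35
tcp_pos: [475.2, -301.4, 452.4]
tool_rot: [-3.14, 0.002, 3.139]
wrist_force: [0.5, 0.5, -0.4]
finger_gap: 85.1
gripper_force: 0.0
```

```bash
python3 - <<'E'
from h import *
s=robot.get_state();print(s['tcp_pos'],s['tool_rot'],s['joint_positions'])
p,im=shot('wrist','w3')
cv2.imwrite('pics/w3b.png',cv2.resize(im,(800,500)))
E
```

```text
[ 475.18757452 -301.44997046  452.4309562 ] [-3.13974405e+00  2.49453064e-03  3.13885725e+00] [-6.42696200e-01  1.46055681e-01  1.73345822e+00  7.18386680e-06
  1.25897392e+00 -2.21075701e+00]
```

View pics/w3b.png

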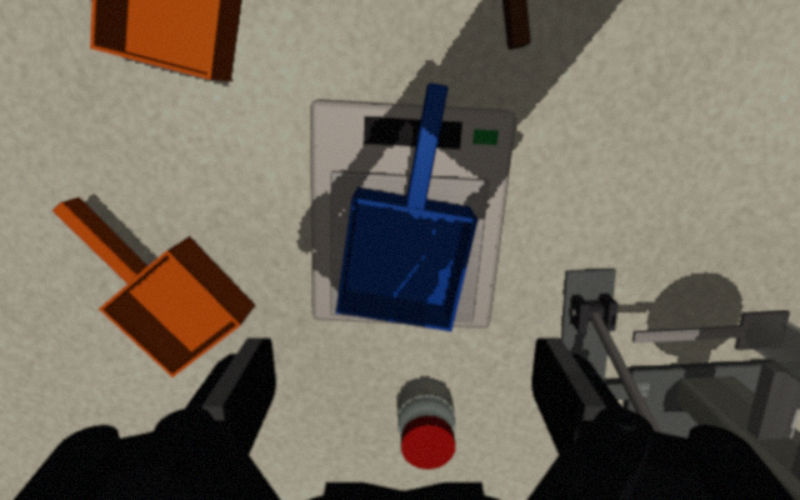

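The blue pan's body spans (338–475, 190–328) and its handle runs from (437,86) to (416,205). The balance is beneath it and the red jar is at (428,440). Now I measure it.

```bash
python3 - <<'E'
from h import *
p=robot.camera_params('wrist');s=.8
q=plane(p,np.array([[437,86],[416,200]])*s,100);d=q[0]-q[1];print('handle',q.round(1),'pan yaw',np.arctan2(-d[1],-d[0]))
r=plane(p,np.array([[353,204],[475,219],[453,330],[336,314]])*s,100);print('rim',r.round(1),'c',r.mean(0),np.linalg.norm(r-np.roll(r,1,0),axis=1).round())
f=plane(p,np.array([[353,190],[478,208]])*s,56)
b=plane(p,np.array([[313,101],[515,112],[490,326],[314,319]])*s,40);print('bal',b.round(1))
b=plane(p,np.array([[331,171],[487,180],[474,320],[328,314]])*s,55);print('plat',b.round(1),b.mean(0))
im=cv2.imread('pics/w3.png');x=im.astype(int);m=((x[...,0]-x[...,2])>40).astype(np.uint8)
for c,a,bb in blobs(m,200): print(c,a,bb)
m[:,:]=m; ys,xs=np.nonzero(m[60:150]);
for y in (75,90,110,130,145):
    xx=np.nonzero(m[y])[0]; print(y,xx.min(),xx.max(),plane(p,[[(xx.min()+xx.max())/2,y]],100).round(1))
E
```

```text
handle [[ 384.8 -280.8  100. ]
 [ 462.  -294.3  100. ]] pan yaw -0.17355803740553832
rim [[ 464.9 -339.8  100. ]
 [ 476.2 -251.2  100. ]
 [ 566.9 -264.3  100. ]
 [ 552.7 -356.5  100. ]] c [ 515.17360471 -302.92561685  100.        ] [89. 89. 92. 93.]
bal [[ 394.1 -375.6   40. ]
 [ 403.  -213.5   40. ]
 [ 595.3 -222.5   40. ]
 [ 587.8 -387.5   40. ]]
plat [[ 447.7 -361.7   55. ]
 [ 455.3 -235.8   55. ]
 [ 581.3 -240.4   55. ]
 [ 575.1 -371.3   55. ]] [ 514.86776471 -302.27194698   55.        ]
[326.6 184. ] 7301 [277  68 104 178]
[360.7 244.4] 275 [339 212  34  53]
75 343 355 [[ 389.7 -281.2  100. ]]
90 340 353 [[ 401.8 -283.   100. ]]
110 334 349 [[ 418.3 -287.1  100. ]]
130 331 345 [[ 435.3 -289.9  100. ]]
145 328 343 [[ 448.5 -292.   100. ]]
```

>>> apply_moves:
  steps:
    - [0.14, 0.034, 0.3, 0]
    - [0.14, 0.034, 0.3, 0]
    - [0.14, 0.034, 0.3, 0]
    - [0.14, 0.034, 0.3, 0]
    - [0.14, 0.034, 0.3, 0.8]
    - [0, 0, 0, 0.85]
    - [0, 0, 0.2, 0]
    - [0, 0, 0.2, 0]
    - [0, 0, 0.19, 0]
    - [0, 0, 0, 0]

```text
clock: 5.4
tcp_pos: [404.0, -283.3, 239.7]
tool_rot: [3.139, -0.004, 2.975]
wrist_force: [-0.2, 0.5, 0.9]
finger_gap: 85.2
gripper_force: 0.0
```

>>> apply_moves:
  steps:
    - [0, 0, 0, 0]
    - [0, 0, 0, 0]
    - [0, 0, 0, 0]
    - [0, 0, 0, 0]
    - [0, 0, 0, 0]
    - [0, 0, 0, 0]
    - [0, 0, 0, 0]
    - [0, 0, 0, 0]
  gripper: 255
  force: 100

```text
clock: 6.2
tcp_pos: [405.2, -284.1, 242.3]
tool_rot: [-3.141, 0.001, 2.976]
wrist_force: [-2.2, 1.9, 6.0]
finger_gap: 12.5
gripper_force: 97.5
```

>>> apply_moves:
  steps:
    - [0, 0, -0.1, 0]
    - [0, 0, -0.2, 0]
    - [0, 0, -0.3, 0]
    - [0, 0, -0.3, 0]
    - [0, 0, 0, -0.7]
    - [0, 0, 0, -0.7]
    - [0, 0, 0, -0.74]
    - [0, 0, 0, 0]

```text
clock: 7.0
tcp_pos: [404.6, -283.7, 331.5]
tool_rot: [3.141, -0.001, -3.093]
wrist_force: [0.5, 0.1, -1.4]
finger_gap: 12.8
gripper_force: 97.4
```

>>> apply_moves:
  steps:
    - [0.03, 0.2, 0, 0]
    - [0.03, 0.3, 0, 0]
    - [0.03, 0.35, 0, 0]
    - [0.03, 0.35, 0, 0]
    - [0.03, 0.35, 0, 0]
    - [0.03, 0.35, 0, 0]
    - [0.03, 0.35, 0, 0]
    - [0.03, 0.35, 0, 0]
    - [0.0, 0.2, 0, 0]
    - [0, 0.1, 0, 0]

```text
clock: 8.0
tcp_pos: [366.4, 6.0, 331.5]
tool_rot: [3.141, -0.001, -3.093]
wrist_force: [-0.1, -0.4, -1.3]
finger_gap: 12.1
gripper_force: 97.7
```

>>> apply_moves:
  steps:
    - [0, 0, 0, 0]
    - [0, 0, 0, 0]

```text
clock: 8.2
tcp_pos: [367.3, 4.2, 331.7]
tool_rot: [-3.141, 0.0, -3.094]
wrist_force: [-0.2, -0.5, -1.0]
finger_gap: 12.5
gripper_force: 97.7
```

```bash
python3 - <<'E'
from h import *
s=robot.get_state();print(s['tcp_pos'],s['tool_rot'])
p,im=shot('wrist','w4')
x=im.astype(int);m=((x[...,0]-x[...,2])>40).astype(np.uint8)
q,_=shot('scene','scene4'),shot('side','side4')
o=np.zeros((400,800,3),np.uint8);o[:400,:640]=im;cv2.imwrite('pics/w4b.png',np.hstack([im[:, :],q[1][110:310,200:360].repeat(2,0).repeat(2,1)[:, :160]]))
E
```

```text
[367.25879406   4.15554102 331.72866347] [-3.14095253e+00  8.68457881e-05 -3.09356709e+00]
```

View pics/w4b.png

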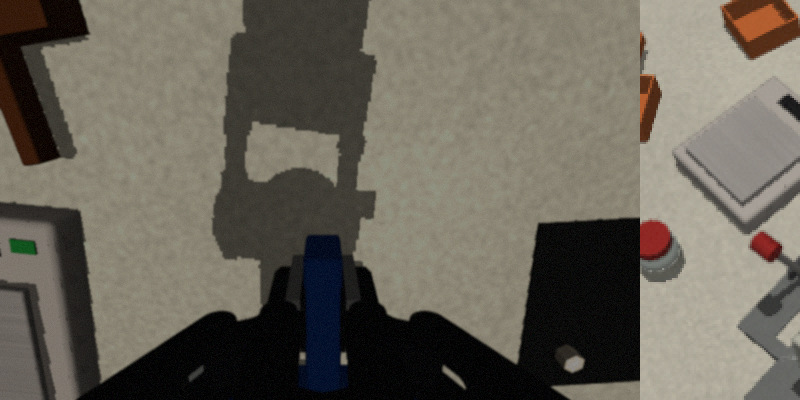

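>>> apply_moves:
  steps:
    - [0, 0, 0.2, 0]
    - [0, 0, 0.35, 0]
    - [0, 0, 0.35, 0]
    - [0, 0, 0.3, 0]
    - [0, 0, 0.15, 0]
    - [0, 0, 0.05, 0]
    - [0, 0, 0, 0]
    - [0, 0, 0, 0]

```text
clock: 9.15
tcp_pos: [367.9, 4.1, 192.4]
tool_rot: [-3.141, 0.002, -3.094]
wrist_force: [0.7, 0.4, -1.2]
finger_gap: 12.5
gripper_force: 97.7
```

>>> apply_moves:
  steps:
    - [-0.1, 0, 0, 0]
    - [-0.15, 0, 0, 0]
    - [-0.15, 0, 0, 0]
    - [-0.15, 0, 0, 0]
    - [-0.15, 0, 0, 0]
    - [-0.15, 0.01, 0, 0]
    - [-0.15, 0, 0, 0]
    - [-0.09, 0, 0, 0]
    - [0, 0, 0, 0]
    - [0, 0, 0, 0]

```text
clock: 10.15
tcp_pos: [475.8, 10.8, 191.9]
tool_rot: [3.142, -0.0, -3.093]
wrist_force: [-0.1, -0.0, -0.6]
finger_gap: 12.6
gripper_force: 97.7
```

```bash
python3 - <<'E'
from h import *
s=robot.get_state();print(s['tcp_pos'],s['tool_rot'],s['wrist_force'])
o=[]
for n,(a,b,c,d) in {'side':(160,280,210,340),'scene':(190,310,260,390)}.items():
    p,im=shot(n,n+'5')
    x=im.astype(int);m=((x[...,0]-x[...,2])>35).astype(np.uint8)
    for cc,ar,bb in blobs(m,30): print(n,cc,ar,bb,plane(p,[cc],20).round())
    q=proj(p,[[588+a1*47-b1*47*.05,16+a1*47*.05+b1*47,47] for a1,b1 in((1,1),(1,-1),(-1,-1),(-1,1))]);print(q.round(1))
    z=cv2.resize(im[a:b,c:d],None,fx=3,fy=3,interpolation=cv2.INTER_CUBIC)
    for u in (q-[c,a])*3: cv2.circle(z,tuple(int(v) for v in u+1),3,(0,255,0),1)
    o.append(z)
cv2.imwrite('pics/crop5.png',np.hstack(o))
E
```

```text
[475.7875341   10.83803834 191.86890391] [ 3.14156146e+00 -3.77506247e-04 -3.09323825e+00] [-0.09653583 -0.04468091 -0.61967234]
side [430.1 127.5] 807 [411 107  36  37] [[ 134. -946.   20.]]
side [280.5 258.1] 974 [259 241  52  33] [[578.  19.  20.]]
side [206.1 299.3] 295 [196 291  21  18] [[734. 214.  20.]]
[[257.4 259.3]
 [264.6 238.8]
 [295.6 240.9]
 [290.2 261.6]]
scene [211.7  29.5] 738 [180  12  63  33] [[  103. -1006.    20.]]
scene [149.1  61.9] 293 [137  51  26  22] [[  389. -1034.    20.]]
scene [329.1 277.8] 798 [308 239  39  62] [[576.  39.  20.]]
scene [319.4 249.8] 196 [312 243  16  15] [[534. -32.  20.]]
scene [364.7 376.4] 502 [353 364  25  26] [[701. 256.  20.]]
[[322.1 297.3]
 [292.7 274.3]
 [316.6 247.6]
 [345.5 268.9]]
```

View pics/crop5.png

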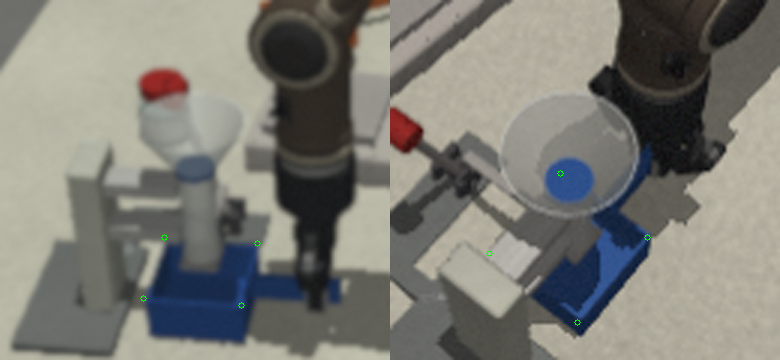

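The pan is centred under the spout within about 3 mm, so I nudge it 3 mm forward, set it down and release.

>>> apply_moves:
  steps:
    - [-0.03, 0, 0, 0]
    - [0, 0, 0.02, 0]
    - [0, 0, 0.01, 0]
    - [0, 0, 0.01, 0]
    - [0, 0, 0, 0]
    - [0, 0, 0, 0]

```text
clock: 10.85
tcp_pos: [478.9, 10.9, 187.7]
tool_rot: [3.142, 0.0, -3.093]
wrist_force: [-1.2, -0.0, -0.3]
finger_gap: 12.6
gripper_force: 98.1
```

>>> apply_moves:
  steps:
    - [0, 0, 0, 0]
    - [0, 0, 0, 0]
    - [0, 0, 0, 0]
    - [0, 0, 0, 0]
    - [0, 0, 0, 0]
    - [0, 0, 0, 0]
    - [0.1, 0, 0, 0]
    - [0.3, 0, 0, 0]
    - [0.4, 0, 0, 0]
    - [0.1, 0, -0.1, 0]
  gripper: 0

```text
clock: 11.85
tcp_pos: [382.3, 7.0, 195.3]
tool_rot: [3.14, -0.012, -3.093]
wrist_force: [-0.2, -1.0, 0.5]
finger_gap: 85.2
gripper_force: 0.0
```

>>> apply_moves:
  steps:
    - [0, 0, -0.4, 0]
    - [0, 0, -0.4, 0]
    - [0, 0, -0.4, 0]
    - [0, 0, -0.4, 0]
    - [-0.1, 0.3, -0.3, 0]
    - [-0.1, 0.45, 0, 0]
    - [-0.1, 0.45, 0, 0]
    - [-0.1, 0.45, 0, 0]
    - [-0.1, 0.45, 0, 0]
    - [-0.1, 0.45, 0, 0]

```text
clock: 12.85
tcp_pos: [435.8, 265.7, 387.4]
tool_rot: [-3.141, -0.0, -3.093]
wrist_force: [0.2, -1.3, 0.2]
finger_gap: 85.4
gripper_force: 0.0
```

>>> apply_moves:
  steps:
    - [0, 0.45, 0, 0]
    - [0, 0.1, 0, 0]
    - [0, 0, 0, 0]
    - [0, 0, 0, 0]

```text
clock: 13.25
tcp_pos: [433.4, 318.2, 387.0]
tool_rot: [-3.14, -0.001, -3.093]
wrist_force: [-0.6, 0.8, -0.0]
finger_gap: 85.3
gripper_force: 0.0
```

```bash
python3 - <<'E'
from h import *
s=robot.get_state();print(s['tcp_pos'],s['tool_rot'],s['joint_positions'])
p,im=shot('wrist','w6')
q,sd=shot('side','side6')
cv2.imwrite('pics/w6b.png',np.hstack([im,cv2.resize(sd[190:290,240:320],(160,200)).repeat(2,0)[:400]]))
h=cv2.cvtColor(im,cv2.COLOR_BGR2HSV)
m=(im.min(2)>60)&(h[...,1]<90)
for c,a,b in blobs(m,40):
    if a<4000: print(c,a,b,plane(p,[c],15).round(1))
E
```

```text
[433.40568224 318.17346071 387.02054531] [-3.13988539e+00 -1.46132210e-03 -3.09306898e+00] [ 5.52479523e-01  1.59470600e-01  1.85544421e+00 -8.73279268e-04
  1.12878206e+00 -1.06646734e+00]
[365.4 157. ] 384 [355 146  22  23] [[418.5 356.   15. ]]
[262.5 264.3] 248 [254 255  18  19] [[538.  257.4  15. ]]
[361.8 267.7] 297 [352 256  21  22] [[536.8 362.3  15. ]]
[  9.  324.1] 489 [  0 309  25  34] [[629.9 -32.9  15. ]]
[172.1 328.3] 56 [167 324  11  11] [[624.5 154.6  15. ]]
[ 18.5 360.8] 878 [  0 349  43  36] [[682.  -33.9  15. ]]
```

View pics/w6b.png

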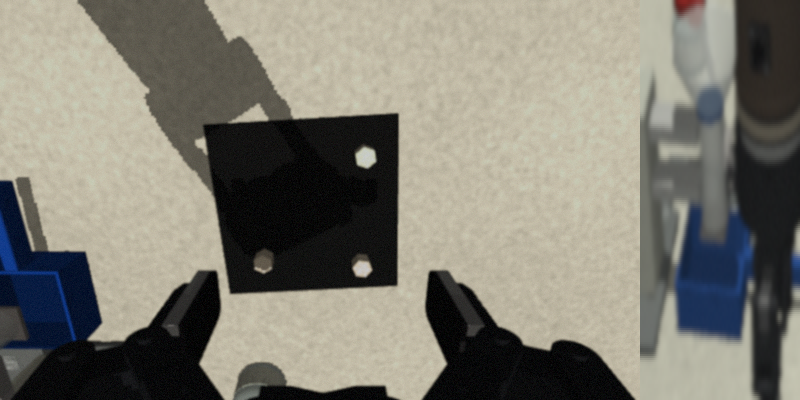

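```bash
python3 - <<'E'
from h import *
p=robot.camera_params('wrist');im=cv2.imread('pics/w6.png');g=cv2.cvtColor(im,cv2.COLOR_BGR2GRAY)
for (u,v) in((366,157),(262,264),(362,267)):
    r=g[v-16:v+16,u-16:u+16];r=cv2.resize(r,None,fx=4,fy=4,interpolation=cv2.INTER_CUBIC)
    mx=np.percentile(r,97);m=(r>0.72*mx).astype(np.uint8)
    k=max(cv2.findContours(m,0,cv2.CHAIN_APPROX_NONE)[0],key=cv2.contourArea).reshape(-1,2)
    uv=(k+.5)/4-.5+[u-16,v-16];w=plane(p,uv,19)[:,:2]
    mo=cv2.moments(w.astype(np.float32).reshape(-1,1,2));c=np.array([mo['m10'],mo['m01']])/mo['m00']
    d=w-c;th=np.arctan2(d[:,1],d[:,0]);rr=np.hypot(*d.T)
    f=np.sum(rr*np.exp(6j*th)*1);corner=np.angle(f)/6
    print((u,v),'c',c.round(1),'r',rr.min().round(1),rr.max().round(1),'flat dirs deg mod60',np.degrees(corner+np.pi/6)%60,'strength',abs(f)/rr.sum(), mo['m00'])
E
```

```text
(366, 157) c [418.7 355.2] r 8.6 9.9 flat dirs deg mod60 44.238320943608414 strength 0.06595065018338651 265.08212127070874
(262, 264) c [542.2 257.3] r 0.4 9.7 flat dirs deg mod60 21.447371459766533 strength 0.18504435603327202 80.67283256072551
(362, 267) c [536.3 361.5] r 8.5 9.8 flat dirs deg mod60 53.83969289169599 strength 0.05592400111376056 257.48893221654
```

Beads A (418.7,355.2) and C (536.3,361.5) are measured well. B, near (537,257), lies in shadow. I take A first.

>>> apply_moves:
  steps:
    - [0.065, 0.19, 0.3, 0]
    - [0.065, 0.19, 0.3, 0]
    - [0, 0, 0.4, -1]
    - [0, 0, 0.4, -1]
    - [0, 0, 0.35, 0]
    - [0, 0, 0.2, 0]
    - [0, 0, 0.1, 0]
    - [0, 0, 0.05, 0]
    - [0, 0, 0, 0]
    - [0, 0, 0, 0]

```text
clock: 14.35
tcp_pos: [420.1, 356.7, 179.1]
tool_rot: [3.141, 0.002, -2.894]
wrist_force: [-0.9, -0.5, 0.4]
finger_gap: 85.3
gripper_force: 0.0
```

>>> apply_moves:
  steps:
    - [0, 0, 0, 0]
    - [0, 0, 0, 0]
    - [0, 0, 0, 0]
    - [0, 0, 0, 0]
    - [0, 0, 0, 0]
    - [0, 0, 0, 0]
    - [0, 0, -0.1, 0]
    - [0, 0, -0.2, 0]
  gripper: 255
  force: 50

```text
clock: 15.15
tcp_pos: [418.1, 355.7, 206.6]
tool_rot: [-3.14, -0.004, -2.893]
wrist_force: [-0.3, 0.8, 0.4]
finger_gap: 16.3
gripper_force: 48.8
```

>>> apply_moves:
  steps:
    - [0, 0, -0.4, 0]
    - [0, 0, -0.4, 0]
    - [0, 0, -0.4, 0]
    - [0, 0, -0.4, 0]
    - [0, 0, -0.45, 0]
    - [-0.08, -0.37, 0, 0]
    - [-0.08, -0.37, 0, 0]
    - [-0.08, -0.37, 0, 0]
    - [-0.08, -0.37, 0, 0]
    - [-0.08, -0.37, 0, 0]

```text
clock: 16.15
tcp_pos: [503.5, 185.5, 413.1]
tool_rot: [3.142, 0.0, -2.893]
wrist_force: [0.0, 0.3, 0.1]
finger_gap: 16.7
gripper_force: 48.9
```

>>> apply_moves:
  steps:
    - [-0.08, -0.37, 0, 0]
    - [-0.08, -0.37, 0, 0]
    - [-0.08, -0.37, 0, 0]
    - [-0.08, -0.37, 0, 0]
    - [-0.08, -0.37, 0, 0]
    - [0, 0, 0.1, 0]
    - [0, 0, 0.1, 0]
    - [0, 0, 0, 0]
    - [0, 0, 0, 0]

```text
clock: 17.05
tcp_pos: [586.8, 18.6, 391.8]
tool_rot: [3.141, -0.002, -2.892]
wrist_force: [-0.2, -0.2, 1.0]
finger_gap: 16.5
gripper_force: 48.9
```

>>> apply_moves:
  steps:
    - [0, 0, 0, 0]
    - [0, 0, 0, 0]
    - [0, 0, 0, 0]
    - [0, 0, 0, 0]
    - [0, 0, 0, 0]
    - [0, 0, -0.2, 0]
    - [0, 0, 0, 0]
  gripper: 150

```text
clock: 17.75
tcp_pos: [588.6, 17.4, 415.3]
tool_rot: [-3.14, 0.005, -2.893]
wrist_force: [0.0, -0.3, -0.1]
finger_gap: 34.6
gripper_force: 0.0
```

```bash
python3 - <<'E'
from h import *
s=robot.get_state();print(s['tcp_pos'],s['tool_rot'],s['finger_gap'])
_,im=shot('side','side7');_,i2=shot('scene','scene7');_,i3=shot('wrist','w7')
cv2.imwrite('pics/crop7.png',np.hstack([cv2.resize(im[185:285,240:320],(400,500),interpolation=cv2.INTER_CUBIC),cv2.resize(i2[200:300,270:350],(400,500),interpolation=cv2.INTER_CUBIC)]))
E
```

```text
[588.62604467  17.3710048  415.27372886] [-3.14010143  0.00507739 -2.89349056] 34.604785182263534
```

View pics/crop7.png

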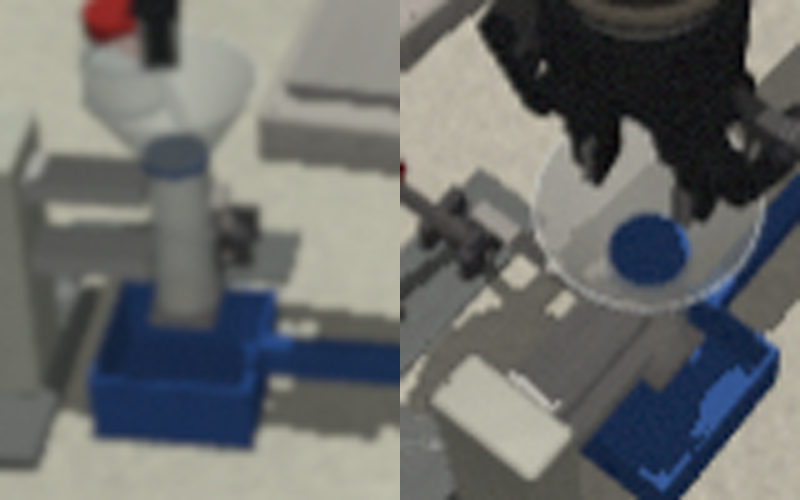

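The funnel is empty and no bead shows on the disc, so it is only a collar and the bead passed through. I compare the tube pixels and re-measure the remaining beads.

>>> apply_moves:
  steps:
    - [0.046, 0.415, 0, 0]
    - [0.046, 0.415, 0, 0]
    - [0.046, 0.415, 0, 0]
    - [0.046, 0.415, 0, 0]
    - [0.046, 0.415, 0, 0]
    - [0.046, 0.415, 0, -0.6]
    - [0.046, 0.415, 0, -0.6]
    - [0.046, 0.415, 0, -0.5]
    - [0, 0, 0, 0]
    - [0, 0, 0, 0]
  gripper: 0

```text
clock: 18.9
tcp_pos: [462.8, 327.8, 411.7]
tool_rot: [-3.141, -0.002, -2.721]
wrist_force: [0.5, -1.0, 0.5]
finger_gap: 85.4
gripper_force: 0.0
```

```bash
cat >> h.py <<'E'
def beads(p,im,uvs):
    g=cv2.cvtColor(im,cv2.COLOR_BGR2GRAY)
    for (u,v) in uvs:
        r=g[v-16:v+16,u-16:u+16];r=cv2.resize(r,None,fx=4,fy=4,interpolation=cv2.INTER_CUBIC)
        m=(r>0.7*np.percentile(r,97)).astype(np.uint8)
        k=max(cv2.findContours(m,0,cv2.CHAIN_APPROX_NONE)[0],key=cv2.contourArea).reshape(-1,2)
        w=plane(p,(k+.5)/4-.5+[u-16,v-16],19)[:,:2]
        mo=cv2.moments(w.astype(np.float32).reshape(-1,1,2));c=np.array([mo['m10'],mo['m01']])/mo['m00']
        d=w-c;th=np.arctan2(d[:,1],d[:,0]);rr=np.hypot(*d.T);f=np.sum(rr*np.exp(6j*th))
        print((u,v),'c',c.round(1),'r',rr.min().round(1),rr.max().round(1),'flat deg%60',(np.degrees(np.angle(f)/6)+30)%60,'str',abs(f)/rr.sum(),mo['m00'].round())
def look(name):
    s=robot.get_state();print(s['clock'],s['tcp_pos'].round(1),s['tool_rot'].round(3))
    p,im=shot('wrist',name);h=cv2.cvtColor(im,cv2.COLOR_BGR2HSV)
    m=(im.min(2)>60)&(h[...,1]<110);L=[]
    for c,a,b in blobs(m,80):
        w=plane(p,[c],15)[0]
        if a<900 and 380<w[0]<580 and 210<w[1]<420: L.append(tuple(int(x) for x in c.round()));print(c,a)
    beads(p,im,L)
E
python3 - <<'E'
from h import *
look('w8')
_,im=shot('side','side8')
a=cv2.imread('pics/side6.png').astype(int)
for y in range(216,246,2): print(y,a[y,270:284,1].tolist(),im[y,270:284,1].tolist())
E
```

```text
18.9 [462.8 327.8 411.7] [-3.141e+00 -2.000e-03 -2.721e+00]
[235.8 201.2] 208
[325.5 238.2] 271Traceback (most recent call last):
  File "<stdin>", line 2, in <module>
  File "h.py", line 50, in look
    beads(p,im,L)
    ~~~~~^^^^^^^^
  File "h.py", line 42, in beads
    print((u,v),'c',c.round(1),'r',rr.min().round(1),rr.max().round(1),'flat deg%60',(np.degrees(np.angle(f)/6)+30)%60,'str',abs(f)/rr.sum(),mo['m00'].round())
                                                                                                                                             ^^^^^^^^^^^^^^^
AttributeError: 'float' object has no attribute 'round'
```

```bash
sed -i "s/,mo\['m00'\].round()//" h.py
python3 - <<'E'
from h import *
p=robot.camera_params('wrist');beads(p,cv2.imread('pics/w8.png'),[(236,201),(325,238)])
_,im=shot('side','side8')
a=cv2.imread('pics/side6.png').astype(int)
for y in range(216,246,3): print(y,a[y,270:284,1].tolist(),im[y,270:284,1].tolist())
E
```

```text
(236, 201) c [535.5 257. ] r 8.7 10.9 flat deg%60 35.85282827321548 str 0.04628396784276786
(325, 238) c [536.5 360.9] r 8.5 10.0 flat deg%60 55.640707275646335 str 0.05441440353517789
216 [91, 91, 92, 93, 93, 93, 92, 91, 90, 87, 84, 105, 155, 182] [56, 33, 26, 33, 48, 61, 68, 69, 67, 64, 61, 59, 58, 56]
219 [71, 72, 77, 79, 79, 77, 78, 77, 77, 77, 85, 109, 149, 177] [51, 30, 27, 26, 27, 27, 32, 42, 53, 61, 66, 72, 77, 80]
222 [103, 112, 118, 121, 123, 124, 125, 124, 122, 116, 107, 108, 126, 146] [71, 47, 28, 26, 25, 26, 26, 28, 25, 27, 26, 29, 29, 26]
225 [118, 117, 121, 125, 127, 128, 129, 127, 124, 119, 114, 117, 134, 144] [95, 61, 34, 25, 27, 25, 26, 27, 28, 26, 26, 28, 29, 28]
228 [124, 117, 118, 122, 126, 127, 127, 126, 124, 119, 114, 115, 125, 130] [113, 75, 40, 26, 23, 26, 24, 27, 29, 28, 30, 27, 28, 28]
231 [91, 99, 108, 114, 118, 120, 121, 120, 118, 115, 111, 108, 106, 88] [84, 67, 43, 28, 23, 25, 24, 25, 28, 28, 25, 28, 28, 28]
234 [93, 99, 108, 114, 118, 120, 120, 119, 116, 112, 106, 97, 81, 60] [92, 91, 75, 52, 34, 29, 27, 27, 28, 27, 27, 26, 26, 27]
237 [90, 98, 108, 114, 119, 120, 122, 121, 118, 113, 108, 99, 85, 68] [91, 98, 107, 109, 100, 78, 55, 39, 30, 29, 29, 26, 27, 29]
240 [89, 96, 103, 110, 115, 116, 116, 116, 114, 112, 108, 102, 92, 81] [89, 96, 104, 110, 113, 113, 113, 110, 102, 87, 61, 35, 27, 27]
243 [59, 80, 96, 104, 107, 109, 110, 111, 110, 108, 105, 101, 94, 82] [59, 81, 99, 108, 113, 115, 117, 117, 115, 105, 81, 49, 28, 24]
```

>>> apply_moves:
  steps:
    - [-0.27, 0, 0.3, 0]
    - [-0.27, 0, 0.3, 0]
    - [-0.27, 0, 0.3, 0]
    - [0, 0, 0.4, 0]
    - [0, 0, 0.4, 0]
    - [0, 0, 0.35, 0]
    - [0, 0, 0.2, 0]
    - [0, 0, 0.09, 0]
    - [0, 0, 0, 0]
    - [0, 0, 0, 0]

```text
clock: 20.0
tcp_pos: [538.7, 359.8, 179.8]
tool_rot: [3.141, 0.002, -2.725]
wrist_force: [0.3, 0.6, 0.7]
finger_gap: 85.0
gripper_force: 0.0
```

>>> apply_moves:
  steps:
    - [0, 0, 0, 0]
    - [0, 0, 0, 0]
    - [0, 0, 0, 0]
    - [0, 0, 0, 0]
    - [0, 0, 0, 0]
    - [0, 0, 0, 0]
    - [0, 0, -0.1, 0]
    - [0, 0, -0.2, 0]
  gripper: 255
  force: 50

```text
clock: 20.8
tcp_pos: [536.3, 359.4, 207.1]
tool_rot: [-3.141, -0.005, -2.723]
wrist_force: [0.2, -0.2, -1.4]
finger_gap: 16.0
gripper_force: 48.8
```

```bash
python3 - <<'E'
from h import *
a=cv2.imread('pics/side6.png').astype(int);b=cv2.imread('pics/side7.png').astype(int)
for y in range(222,248,3): print(y,a[y,270:284,1].tolist(),b[y,270:284,1].tolist())
E
```

```text
222 [103, 112, 118, 121, 123, 124, 125, 124, 122, 116, 107, 108, 126, 146] [99, 108, 114, 116, 118, 120, 121, 120, 117, 112, 103, 103, 121, 141]
225 [118, 117, 121, 125, 127, 128, 129, 127, 124, 119, 114, 117, 134, 144] [114, 113, 116, 120, 122, 124, 123, 122, 119, 114, 109, 111, 126, 134]
228 [124, 117, 118, 122, 126, 127, 127, 126, 124, 119, 114, 115, 125, 130] [119, 112, 114, 118, 121, 123, 122, 122, 118, 114, 106, 96, 84, 79]
231 [91, 99, 108, 114, 118, 120, 121, 120, 118, 115, 111, 108, 106, 88] [89, 95, 104, 111, 113, 115, 116, 116, 114, 110, 105, 98, 88, 73]
234 [93, 99, 108, 114, 118, 120, 120, 119, 116, 112, 106, 97, 81, 60] [90, 95, 104, 111, 114, 116, 116, 114, 112, 108, 101, 93, 78, 59]
237 [90, 98, 108, 114, 119, 120, 122, 121, 118, 113, 108, 99, 85, 68] [86, 94, 103, 110, 114, 116, 117, 115, 113, 109, 103, 96, 82, 64]
240 [89, 96, 103, 110, 115, 116, 116, 116, 114, 112, 108, 102, 92, 81] [80, 88, 99, 106, 108, 110, 110, 111, 111, 108, 104, 98, 90, 78]
243 [59, 80, 96, 104, 107, 109, 110, 111, 110, 108, 105, 101, 94, 82] [58, 78, 94, 104, 108, 111, 112, 113, 110, 106, 103, 98, 91, 79]
246 [64, 79, 91, 101, 106, 107, 109, 109, 107, 105, 100, 94, 82, 66] [62, 76, 89, 99, 106, 109, 110, 110, 108, 104, 96, 89, 80, 63]
```

Bead C is held. The tube is too opaque in the side view to show bead A, so I check the scene view to be sure A did not bounce out.

```bash
python3 - <<'E'
from h import *
_,im=shot('scene','scene9')
cv2.imwrite('pics/scene9b.png',cv2.resize(im[130:380,200:500],(720,600),interpolation=cv2.INTER_CUBIC))
E
```

```text
(no output)
```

View pics/scene9b.png

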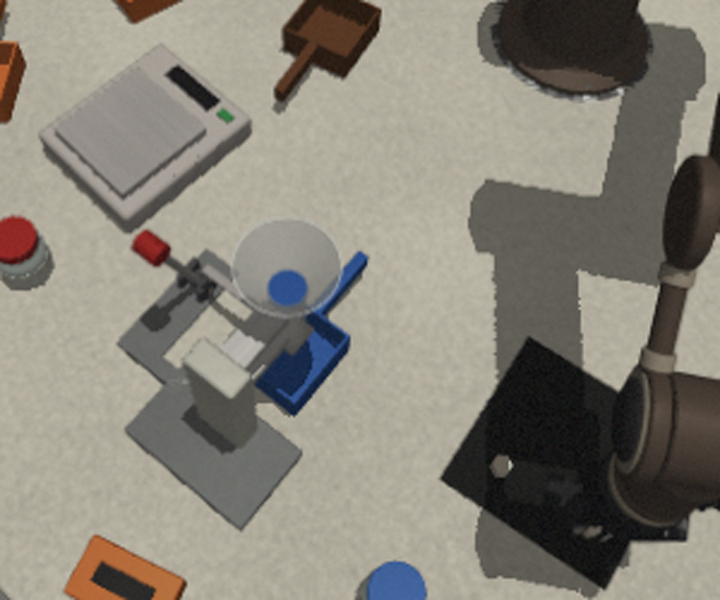

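The funnel and bench show no stray bead: A is in the well, B is at (500,466) on the mat, and C is in the gripper. I deliver C.

>>> apply_moves:
  steps:
    - [0, 0, -0.4, 0]
    - [0, 0, -0.4, 0]
    - [0, 0, -0.4, 0]
    - [0, 0, -0.4, 0]
    - [0, 0, -0.46, 0]
    - [0.103, -0.372, 0, 0]
    - [0.103, -0.372, 0, 0]
    - [0.103, -0.372, 0, 0]
    - [0.103, -0.372, 0, 0]
    - [0.103, -0.372, 0, 0]

```text
clock: 21.85
tcp_pos: [565.8, 167.8, 414.8]
tool_rot: [-3.141, 0.0, -2.723]
wrist_force: [-0.1, -0.6, -0.0]
finger_gap: 16.4
gripper_force: 48.9
```

>>> apply_moves:
  steps:
    - [0.103, -0.372, 0, 0]
    - [0.103, -0.372, 0, 0]
    - [0.103, -0.372, 0, 0]
    - [0.103, -0.372, 0, 0]
    - [0, 0, 0.1, 0]
    - [0, 0, 0.1, 0]
    - [0, 0, 0, 0]
    - [0, 0, 0, 0]
    - [0, 0, 0, 0]

```text
clock: 22.75
tcp_pos: [588.7, 17.8, 394.8]
tool_rot: [3.141, 0.0, -2.722]
wrist_force: [0.2, -0.2, -0.1]
finger_gap: 16.6
gripper_force: 49.0
```

>>> apply_moves:
  steps:
    - [0, 0, 0, 0]
    - [0, 0, 0, 0]
    - [0, 0, 0, 0]
    - [0, 0, 0, 0]
    - [0, 0, 0, 0]
    - [0, 0, -0.2, 0]
    - [0, 0, 0, 0]
  gripper: 150

```text
clock: 23.45
tcp_pos: [589.8, 16.4, 417.2]
tool_rot: [-3.139, 0.005, -2.724]
wrist_force: [-0.3, 0.2, 0.1]
finger_gap: 34.9
gripper_force: 0.0
```

```bash
python3 - <<'E'
from h import *
s=robot.get_state();print(s['tcp_pos'],s['tool_rot'],s['finger_gap'])
_,im=shot('side','side10');_,i2=shot('scene','scene10')
w=lambda i:(i.astype(int).min(2)>165)
for n,i in(('scene',i2),('side',im)):
    a=cv2.imread(f'pics/{n}7.png');d=cv2.absdiff(a,i).max(2)>35
    print(n,[(c.tolist(),ar,b.tolist()) for c,ar,b in blobs(d,12)])
E
```

```text
[589.76071584  16.41975186 417.20979851] [-3.13928941  0.00465799 -2.7235426 ] 34.86981527415345
scene [([342.1, 41.3], np.int32(51), [338, 27, 12, 30]), ([324.6, 71.9], np.int32(63), [313, 56, 24, 31]), ([338.6, 78.7], np.int32(106), [318, 63, 46, 39]), ([371.9, 143.7], np.int32(327), [338, 69, 91, 151]), ([391.1, 84.2], np.int32(13), [390, 81, 3, 7]), ([288.0, 97.7], np.int32(92), [273, 87, 37, 26]), ([370.7, 109.6], np.int32(77), [352, 91, 34, 36]), ([343.1, 146.3], np.int32(95), [330, 134, 29, 31]), ([294.8, 166.4], np.int32(61), [292, 150, 6, 37]), ([294.1, 198.1], np.int32(50), [290, 192, 8, 12]), ([296.3, 220.5], np.int32(202), [283, 199, 32, 40]), ([350.4, 217.7], np.int32(23), [347, 216, 7, 5]), ([337.1, 223.1], np.int32(14), [335, 222, 5, 3]), ([346.1, 225.2], np.int32(33), [342, 222, 9, 8]), ([322.0, 229.8], np.int32(25), [319, 225, 7, 11]), ([336.8, 227.6], np.int32(12), [335, 226, 4, 4]), ([338.6, 237.9], np.int32(63), [329, 231, 21, 14]), ([324.4, 242.8], np.int32(16), [322, 238, 6, 8]), ([444.5, 352.4], np.int32(78), [440, 348, 10, 10])]
side [([245.0, 70.3], np.int32(12), [241, 67, 10, 8]), ([287.7, 79.1], np.int32(14), [282, 77, 13, 7]), ([279.0, 154.4], np.int32(25), [275, 150, 9, 9]), ([276.4, 180.7], np.int32(88), [274, 162, 5, 35]), ([268.6, 171.9], np.int32(23), [267, 168, 4, 8]), ([273.0, 170.3], np.int32(15), [272, 168, 3, 6]), ([263.1, 357.9], np.int32(105), [258, 352, 11, 13])]
```

>>> apply_moves:
  steps:
    - [0.033, 0.38, 0, 0]
    - [0.033, 0.38, 0, 0]
    - [0.033, 0.38, 0, 0]
    - [0.033, 0.38, 0, 0]
    - [0.033, 0.38, 0, 0]
    - [0.033, 0.38, 0, 0]
    - [0.033, 0.38, 0, 0.8]
    - [0, 0, 0, 0.8]
    - [0, 0, 0, 0.8]
    - [0, 0, 0, 0.8]
  gripper: 0

```text
clock: 24.55
tcp_pos: [459.0, 250.6, 413.6]
tool_rot: [-3.141, -0.001, -3.045]
wrist_force: [1.0, -0.8, -0.1]
finger_gap: 85.7
gripper_force: 0.0
```

>>> apply_moves:
  steps:
    - [0, 0, 0, 0]
    - [0, 0, 0, 0]

```text
clock: 24.75
tcp_pos: [459.4, 250.1, 414.0]
tool_rot: [-3.141, -0.001, -3.042]
wrist_force: [0.4, 0.1, -0.0]
finger_gap: 85.1
gripper_force: 0.0
```

```bash
python3 - <<'E'
from h import *
look('w11')
E
```

```text
24.75 [459.4 250.1 414. ] [-3.141e+00 -1.000e-03 -3.042e+00]
[324.3 233.8] 269
(324, 234) c [536.8 258.1] r 6.0 10.1 flat deg%60 34.71213169080043 str 0.05006134477027837
```

>>> apply_moves:
  steps:
    - [-0.26, 0, 0.3, 0]
    - [-0.26, 0, 0.3, 0]
    - [-0.25, 0, 0.3, 0]
    - [0, 0, 0.4, 0]
    - [0, 0, 0.4, 0]
    - [0, 0, 0.35, 0]
    - [0, 0, 0.2, 0]
    - [0, 0, 0.11, 0]
    - [0, 0, 0, 0]
    - [0, 0, 0, 0]

```text
clock: 25.8
tcp_pos: [537.0, 258.0, 179.5]
tool_rot: [3.141, 0.002, -3.043]
wrist_force: [0.0, 0.1, -0.1]
finger_gap: 85.2
gripper_force: 0.0
```

>>> apply_moves:
  steps:
    - [0, 0, 0, 0]
    - [0, 0, 0, 0]
    - [0, 0, 0, 0]
    - [0, 0, 0, 0]
    - [0, 0, 0, 0]
    - [0, 0, 0, 0]
    - [0, 0, -0.1, 0]
    - [0, 0, -0.2, 0]
    - [0, 0, 0, 0]
  gripper: 255
  force: 50

```text
clock: 26.7
tcp_pos: [537.7, 258.4, 211.4]
tool_rot: [3.14, 0.005, -3.043]
wrist_force: [0.9, 0.8, 0.8]
finger_gap: 16.5
gripper_force: 48.9
```

>>> apply_moves:
  steps:
    - [0, 0, -0.4, 0]
    - [0, 0, -0.4, 0]
    - [0, 0, -0.4, 0]
    - [0, 0, -0.4, 0]
    - [0, 0, -0.45, 0]
    - [-0.038, -0.351, 0, 0]
    - [-0.038, -0.351, 0, 0]
    - [-0.038, -0.351, 0, 0]
    - [-0.038, -0.351, 0, 0]
    - [-0.038, -0.351, 0, 0]

```text
clock: 27.7
tcp_pos: [572.2, 83.7, 413.1]
tool_rot: [3.142, -0.001, -3.043]
wrist_force: [0.0, -0.3, 0.3]
finger_gap: 16.5
gripper_force: 48.9
```

>>> apply_moves:
  steps:
    - [-0.038, -0.351, 0, 0]
    - [-0.038, -0.351, 0, 0]
    - [0, 0, 0.1, 0]
    - [0, 0, 0.1, 0]
    - [0, 0, 0, 0]
    - [0, 0, 0, 0]
    - [0, 0, 0, 0]

```text
clock: 28.4
tcp_pos: [586.8, 17.0, 393.7]
tool_rot: [3.141, 0.0, -3.042]
wrist_force: [-0.5, 0.0, 0.3]
finger_gap: 16.7
gripper_force: 49.0
```

>>> apply_moves:
  steps:
    - [0, 0, 0, 0]
    - [0, 0, 0, 0]
    - [0, 0, 0, 0]
    - [0, 0, 0, 0]
    - [0, 0, 0, 0]
    - [0, 0, -0.4, 0]
    - [0, 0, -0.3, 0]
  gripper: 150

```text
clock: 29.1
tcp_pos: [586.7, 15.8, 464.2]
tool_rot: [3.141, -0.001, -3.044]
wrist_force: [0.3, 0.0, -0.2]
finger_gap: 35.1
gripper_force: 0.0
```

>>> apply_moves:
  steps:
    - [0, 0, 0, 0.5]
    - [0.12, -0.32, 0, 0]
    - [0.12, -0.32, 0, 0]
    - [0.12, -0.32, 0, 0]
    - [0.12, -0.32, 0, 0]
    - [0, 0, 0, 0]
    - [0, 0, 0, 0]
    - [0, 0, 0, 0]
  gripper: 0

```text
clock: 29.9
tcp_pos: [545.2, -113.8, 463.7]
tool_rot: [3.141, 0.0, -3.093]
wrist_force: [0.2, -0.5, 0.2]
finger_gap: 85.3
gripper_force: 0.0
```

```bash
python3 - <<'E'
from h import *
s=robot.get_state();print(s['tcp_pos'],s['tool_rot'])
def red(im):
    h=cv2.cvtColor(im,cv2.COLOR_BGR2HSV);return ((h[...,0]<5)|(h[...,0]>174))&(h[...,1]>150)
p,im=shot('wrist','w12')
for c,a,b in blobs(red(im),60): print('w12',c,a,b,plane(p,[c],168).round(1))
ps,i2=shot('scene','scene12')
for c,a,b in blobs(red(i2),60): print('sc',c,a,b)
pd,i3=shot('side','side12')
w2=wp([587.56,26.75,483.4],[3.1413,0,1.5704]);i=cv2.imread('pics/w2.png')
for c,a,b in blobs(red(i),60): print('w2',c,a,b)
cv2.imwrite('pics/w12b.png',np.hstack([im[:, 140:540],i3[185:285,240:340].repeat(4,0).repeat(4,1)]))
E
```

```text
[ 545.21938212 -113.79079729  463.72821331] [ 3.14107602e+00  3.18650307e-04 -3.09314360e+00]
w12 [167.  287.5] 794 [151 272  40  39] [[ 634.3 -241.8  168. ]]
w12 [318.7 300.1] 976 [302 285  35  30] [[ 640.2 -114.   168. ]]
sc [205.1 229.8] 291 [196 221  19  19]
sc [262.5 232.8] 136 [256 226  15  15]
w2 [378.9 327.8] 917 [366 308  27  41]
w2 [411.6 382. ] 1136 [393 363  40  37]
```

View pics/w12b.png

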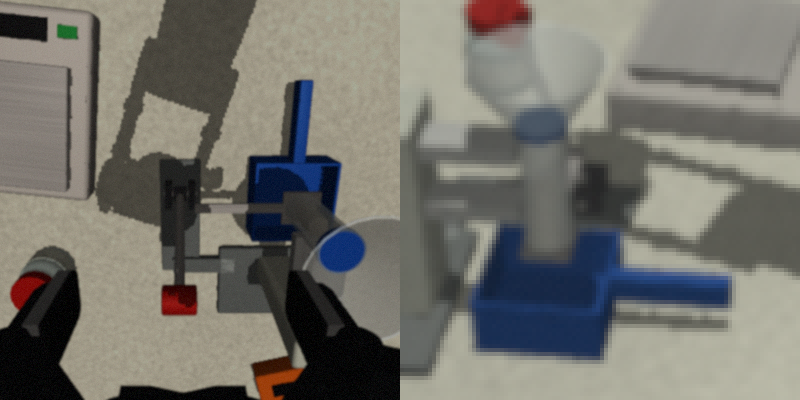

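The pan is in place with the spout over its middle, and the knob is at (179,300) in the left half. I approach and pinch it.

>>> apply_moves:
  steps:
    - [-0.32, -0.015, 0, 0]
    - [-0.32, -0.015, 0, 0]
    - [-0.32, -0.015, 0, 0]
    - [0, 0, 0.4, 0]
    - [0, 0, 0.4, 0]
    - [0, 0, 0.3, 0]
    - [0, 0, 0.2, 0]
    - [0, 0, 0.1, 0]
    - [0, 0, 0, 0]
    - [0, 0, 0, 0]

```text
clock: 31.05
tcp_pos: [641.8, -113.9, 324.8]
tool_rot: [-3.141, 0.002, -3.093]
wrist_force: [0.6, -0.9, 1.0]
finger_gap: 85.5
gripper_force: 0.0
```

>>> apply_moves:
  steps:
    - [0, 0, 0, 0]
    - [0, 0, 0, 0]
    - [0, 0, 0, 0]
    - [0, 0, 0, 0]
    - [0, 0, 0, 0]
    - [0, 0, 0, 0]
    - [0, 0, 0, 0]
  gripper: 255
  force: 50

```text
clock: 31.75
tcp_pos: [641.4, -112.7, 325.0]
tool_rot: [3.138, 0.001, -3.094]
wrist_force: [-1.2, 5.6, 4.2]
finger_gap: 29.1
gripper_force: 51.1
```

```bash
python3 - <<'E'
from h import *
s=robot.get_state();print(s['tcp_pos'],s['wrist_force'],s['torque'],s['finger_gap'])
o=[]
for n,(a,b,c,d) in {'side':(120,280,210,350),'scene':(190,310,220,360)}.items():
    p,im=shot(n,n+'13');o.append(cv2.resize(im[a:b,c:d],(400,int(400*(b-a)/(d-c))),interpolation=cv2.INTER_CUBIC)[:340])
cv2.imwrite('pics/crop13.png',np.hstack(o))
E
```

```text
[ 641.4055315  -112.73198625  324.98300572] [-1.16993504  5.62679927  4.19555408] [0.77284174 0.13686455 0.00583181] 29.11337342409669
```

View pics/crop13.png

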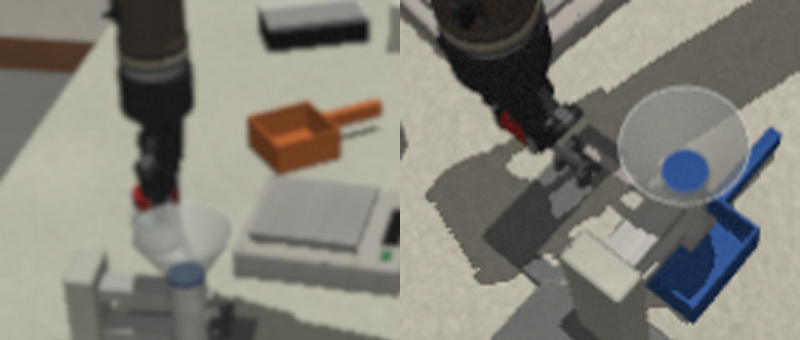

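The knob is held between the pads. I pull through the full stroke along the arc.

>>> apply_moves:
  steps:
    - [0.054, 0.005, -0.015, 0]
    - [0.054, 0.003, -0.015, 0]
    - [0.055, 0, -0.011, 0]
    - [0.055, 0, -0.011, 0]
    - [0.055, 0, -0.007, 0]
    - [0.056, 0, -0.007, 0]
    - [0.056, 0, -0.003, 0]
    - [0.056, 0, -0.003, 0]
    - [0.056, 0, 0.001, 0]
    - [0.056, 0, 0.001, 0]

```text
clock: 32.85
tcp_pos: [588.3, -115.1, 332.3]
tool_rot: [3.141, 0.011, -3.094]
wrist_force: [7.5, 4.8, -1.6]
finger_gap: 28.9
gripper_force: 49.4
```

>>> apply_moves:
  steps:
    - [0.056, 0, 0.005, 0]
    - [0.056, 0, 0.005, 0]
    - [0.056, 0, 0.009, 0]
    - [0.055, 0, 0.009, 0]
    - [0.055, 0, 0.012, 0]
    - [0.054, 0, 0.013, 0]
    - [0.054, 0, 0.016, 0]
    - [0.053, 0, 0.017, 0]
    - [0.053, 0, 0.02, 0]
    - [0.052, 0, 0.02, 0]

```text
clock: 33.85
tcp_pos: [535.1, -117.8, 322.5]
tool_rot: [3.141, 0.015, -3.095]
wrist_force: [5.2, 7.8, 8.6]
finger_gap: 29.1
gripper_force: 50.7
```

>>> apply_moves:
  steps:
    - [0.02, 0, 0.008, 0]
    - [0, 0, 0, 0]
    - [0, 0, 0, 0]
    - [0, 0, 0, 0]
    - [0, 0, 0, 0]

```text
clock: 34.35
tcp_pos: [532.9, -117.9, 321.6]
tool_rot: [3.141, 0.014, -3.095]
wrist_force: [3.6, 6.1, 9.8]
finger_gap: 29.5
gripper_force: 50.9
```

```bash
python3 - <<'E'
from h import *
s=robot.get_state();print(s['tcp_pos'],s['wrist_force'],s['torque'],s['finger_gap'],s['gripper_force'])
p,i3=shot('side','side14');p2,i2=shot('scene','scene14')
cv2.imwrite('pics/crop14.png',np.hstack([cv2.resize(i3[180:280,230:330],(400,400),interpolation=cv2.INTER_CUBIC),cv2.resize(i2[210:310,260:360],(400,400),interpolation=cv2.INTER_CUBIC)]))
E
```

```text
[ 532.93783675 -117.92611518  321.59799826] [3.56559998 6.1372279  9.78855474] [ 1.05654973 -1.02043252  0.01221461] 29.535250129870644 50.882994532585144
```

View pics/crop14.png

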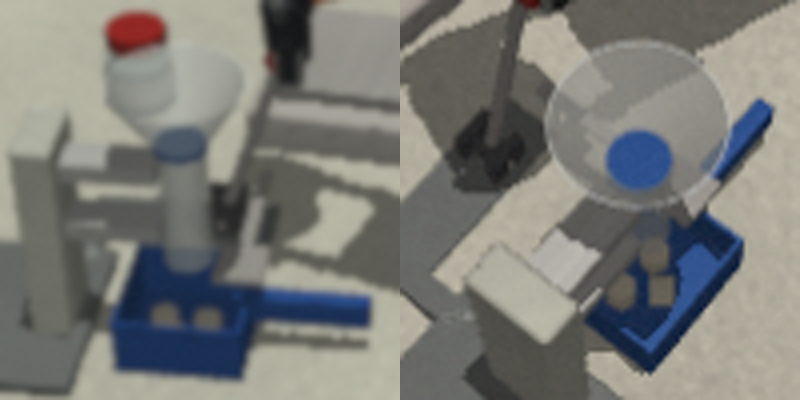

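All three beads are in the pan, at right-half crop (655,252), (622,290) and (661,290). I pull a few mm further to confirm the stop.

>>> apply_moves:
  steps:
    - [0.02, 0, 0.008, 0]
    - [0.015, 0, 0.005, 0]
    - [0.01, 0, 0.004, 0]
    - [0, 0, 0, 0]
    - [0, 0, 0, 0]
    - [0, 0, 0, 0]

```text
clock: 35.05
tcp_pos: [528.6, -118.1, 319.9]
tool_rot: [3.141, 0.014, -3.095]
wrist_force: [4.1, 6.3, 8.4]
finger_gap: 29.4
gripper_force: 51.0
```

>>> apply_moves:
  steps:
    - [0.02, 0, 0.008, 0]
    - [0.02, 0, 0.009, 0]
    - [0, 0, 0, 0]
    - [0, 0, 0, 0]
    - [0, 0, 0, 0]

```text
clock: 35.55
tcp_pos: [524.4, -118.4, 318.1]
tool_rot: [3.141, 0.014, -3.095]
wrist_force: [4.0, 7.8, 10.0]
finger_gap: 29.3
gripper_force: 51.2
```

```bash
python3 - <<'E'
from h import *
s=robot.get_state();print(s['tcp_pos'],s['wrist_force'],s['torque'],s['finger_gap'],s['gripper_force'])
def red(im):
    h=cv2.cvtColor(im,cv2.COLOR_BGR2HSV);return ((h[...,0]<5)|(h[...,0]>174))&(h[...,1]>150)
for n in('scene','side'):
    p,i=shot(n,n+'15')
    for f in('14','15'):
        print(n,f,[(c.tolist(),int(a)) for c,a,b in blobs(red(cv2.imread(f'pics/{n}{f}.png')),4)])
    print(proj(p,[[588-62.2-6.5,16-3.1-129.8,162.4],[528.6,-118,165]]))
E
```

```text
[ 524.4439178  -118.38022868  318.09925612] [ 3.96269611  7.79488097 10.02669135] [ 1.05871219 -1.06332867  0.0345689 ] 29.327493176980738 51.151869893074036
scene 14 [([289.5, 204.1], 99), ([205.1, 229.8], 291)]
scene 15 [([291.9, 202.5], 96), ([205.1, 229.8], 291)]
[[297.06587148 200.07804497]
 [294.03380797 201.69389897]]
side 14 [([263.2, 187.4], 85)]
side 15 [([263.3, 187.4], 85)]
[[307.89856465 193.68446716]
 [304.86654052 192.4956166 ]]
```

```bash
python3 - <<'E'
from h import *
p=robot.camera_params('scene')
a=cv2.imread('pics/scene14.png').astype(int).sum(2)//3;b=cv2.imread('pics/scene15.png').astype(int).sum(2)//3
for y in(212,216,222,228): print(y,'14',a[y,276:300].tolist(),'\n    15',b[y,276:300].tolist())
R=np.array([[np.cos(.05),-np.sin(.05)],[np.sin(.05),np.cos(.05)]])
for q in(.6,.65,.7,.75):
    pts=[]
    for r in(60,80,100,120,140):
        t=.3-q;xy=np.array([588,16])+R@[r*np.sin(t),-130];pts.append([*xy,15+r*np.cos(t)])
    print(q,proj(p,pts).round(1).tolist())
E
```

```text
212 14 [174, 172, 174, 172, 171, 171, 170, 168, 168, 152, 148, 96, 73, 71, 70, 61, 70, 71, 78, 71, 67, 60, 56, 67] 
    15 [172, 174, 173, 175, 170, 171, 169, 147, 141, 147, 106, 92, 94, 75, 73, 73, 70, 88, 96, 130, 136, 136, 134, 134]
216 14 [145, 143, 104, 91, 93, 92, 91, 94, 93, 92, 82, 73, 71, 72, 75, 163, 173, 171, 170, 170, 170, 172, 170, 168] 
    15 [95, 94, 90, 91, 93, 93, 90, 93, 93, 94, 92, 92, 74, 72, 71, 70, 148, 168, 170, 169, 169, 173, 170, 169]
222 14 [91, 91, 90, 92, 93, 95, 93, 93, 92, 82, 73, 73, 74, 94, 162, 170, 172, 171, 170, 172, 175, 171, 174, 172] 
    15 [90, 92, 91, 91, 92, 93, 93, 92, 93, 92, 81, 72, 75, 73, 68, 137, 146, 145, 165, 171, 174, 172, 171, 172]
228 14 [92, 93, 92, 94, 91, 89, 94, 93, 76, 71, 72, 69, 80, 94, 95, 96, 95, 93, 94, 95, 138, 165, 166, 168] 
    15 [92, 95, 93, 94, 93, 92, 93, 94, 91, 77, 69, 72, 69, 84, 92, 95, 94, 95, 94, 93, 91, 91, 90, 93]
0.6 [[284.3, 233.1], [285.2, 228.1], [286.1, 222.9], [287.1, 217.6], [288.1, 212.1]]
0.65 [[285.1, 232.5], [286.2, 227.3], [287.4, 221.9], [288.7, 216.4], [290.0, 210.7]]
0.7 [[285.8, 232.0], [287.3, 226.6], [288.7, 221.0], [290.2, 215.3], [291.8, 209.5]]
0.75 [[286.6, 231.5], [288.3, 225.9], [290.0, 220.2], [291.7, 214.3], [293.6, 208.3]]
```

By the rod line the lever was at about 0.63 earlier and is at about 0.69 now. I continue gently to the stop.

>>> apply_moves:
  steps:
    - [0.015, 0, 0.006, 0]
    - [0.015, 0, 0.007, 0]
    - [0, 0, 0, 0]
    - [0, 0, 0, 0]
    - [0, 0, 0, 0]

```text
clock: 36.15
tcp_pos: [521.5, -118.5, 316.8]
tool_rot: [3.141, 0.014, -3.095]
wrist_force: [3.5, 6.4, 9.0]
finger_gap: 29.3
gripper_force: 51.2
```

>>> apply_moves:
  steps:
    - [0.015, 0, 0.006, 0]
    - [0.015, 0, 0.007, 0]
    - [0, 0, 0, 0]
    - [0, 0, 0, 0]
    - [0, 0, 0, 0]

```text
clock: 36.65
tcp_pos: [520.1, -118.5, 316.5]
tool_rot: [3.141, 0.02, -3.095]
wrist_force: [9.0, 7.7, 8.9]
finger_gap: 29.2
gripper_force: 51.2
```

```bash
python3 - <<'E'
from h import *
p,i=shot('scene','scene16');a=i.astype(int).sum(2)//3
for y in(216,222,228): print(y,a[y,276:300].tolist())
E
```

```text
216 [95, 92, 91, 93, 92, 91, 91, 92, 92, 92, 92, 92, 78, 73, 74, 72, 88, 163, 171, 168, 169, 171, 171, 168]
222 [89, 91, 92, 91, 93, 93, 92, 91, 91, 93, 88, 75, 71, 75, 68, 85, 94, 92, 92, 138, 147, 169, 171, 173]
228 [93, 92, 92, 94, 93, 93, 93, 91, 91, 80, 73, 74, 70, 75, 91, 92, 93, 94, 95, 92, 92, 86, 90, 91]
```

The force rises and the TCP stops: full stroke reached. The pads have crept on the turning knob, so I grip harder before easing it home slowly.

>>> apply_moves:
  steps:
    - [0, 0, 0, 0]
    - [0, 0, 0, 0]
    - [0, 0, 0, 0]
    - [0, 0, 0, 0]
    - [0, 0, 0, 0]
  gripper: 255
  force: 120

```text
clock: 37.2
tcp_pos: [520.1, -118.6, 316.7]
tool_rot: [3.141, 0.02, -3.095]
wrist_force: [7.7, 8.9, 10.1]
finger_gap: 28.4
gripper_force: 117.5
```

>>> apply_moves:
  steps:
    - [-0.026, 0, -0.01, 0]
    - [-0.026, 0, -0.01, 0]
    - [-0.026, 0, -0.01, 0]
    - [-0.026, 0, -0.01, 0]
    - [-0.027, 0, -0.008, 0]
    - [-0.027, 0, -0.008, 0]
    - [-0.027, 0, -0.008, 0]
    - [-0.027, 0, -0.008, 0]
    - [-0.027, 0, -0.006, 0]
    - [-0.027, 0, -0.006, 0]

```text
clock: 38.2
tcp_pos: [541.6, -117.7, 323.4]
tool_rot: [3.14, -0.002, -3.095]
wrist_force: [-8.3, 3.3, 18.6]
finger_gap: 27.9
gripper_force: 120.0
```

```bash
cat >> h.py <<'E'
def rod(name):
    s=robot.get_state();print(s['tcp_pos'].round(1),s['wrist_force'].round(1),s['finger_gap'].round(1),s['gripper_force'].round(1))
    p,im=shot('scene',name);a=im.astype(int).sum(2)//3
    R=np.array([[np.cos(.05),-np.sin(.05)],[np.sin(.05),np.cos(.05)]])
    best=[]
    for q in np.arange(-.05,.8,.0125):
        t=.3-q;pts=[[*(np.array([588,16])+R@[r*np.sin(t),-130]),15+r*np.cos(t)] for r in np.linspace(70,110,21)]
        u=proj(p,pts);v=cv2.remap(a.astype(np.float32),u[:,0].astype(np.float32).reshape(1,-1),u[:,1].astype(np.float32).reshape(1,-1),1)
        best.append((v.mean().round(1),q.round(3)))
    print(sorted(best)[:5])
E
python3 - <<'E'
from h import *
rod('scene17')
E
```

```text
Traceback (most recent call last):
  File "h.py", line 52, in rod
    s=robot.get_state();print(s['tcp_pos'].round(1),s['wrist_force'].round(1),s['finger_gap'].round(1),s['gripper_force'].round(1))
                                                                              ^^^^^^^^^^^^^^^^^^^^^
AttributeError: 'float' object has no attribute 'round'
```

```bash
sed -i "s/,s\['finger_gap'\].round(1),s\['gripper_force'\].round(1))/)/" h.py
python3 - <<'E'
from h import *
rod('scene17')
E
```

```text
[ 541.6 -117.7  323.4] [-8.3  3.3 18.6]
[(np.float32(70.8), np.float64(0.637)), (np.float32(70.9), np.float64(0.625)), (np.float32(71.2), np.float64(0.612)), (np.float32(71.4), np.float64(0.6)), (np.float32(71.6), np.float64(0.65))]
```

>>> apply_moves:
  steps:
    - [-0.027, 0, -0.006, 0]
    - [-0.027, 0, -0.006, 0]
    - [-0.028, 0, -0.004, 0]
    - [-0.028, 0, -0.004, 0]
    - [-0.028, 0, -0.004, 0]
    - [-0.028, 0, -0.004, 0]
    - [-0.028, 0, -0.002, 0]
    - [-0.028, 0, -0.002, 0]
    - [-0.028, 0, -0.002, 0]
    - [-0.028, 0, -0.002, 0]

```text
clock: 39.25
tcp_pos: [570.7, -116.0, 329.0]
tool_rot: [3.141, 0.003, -3.093]
wrist_force: [0.6, 7.9, 18.6]
finger_gap: 28.6
gripper_force: 126.9
```

```bash
python3 - <<'E'
from h import *
rod('scene18')
E
```

```text
[ 570.7 -116.   329. ] [ 0.6  7.9 18.6]
[(np.float32(66.6), np.float64(0.475)), (np.float32(67.7), np.float64(0.462)), (np.float32(68.8), np.float64(0.45)), (np.float32(69.8), np.float64(0.437)), (np.float32(70.7), np.float64(0.425))]
```

>>> apply_moves:
  steps:
    - [-0.018, 0, -0.005, 0]
    - [-0.018, 0, -0.003, 0]
    - [-0.018, 0, -0.001, 0]
    - [-0.018, 0, -0.001, 0]
    - [-0.018, 0, -0.001, 0]
    - [-0.018, 0, -0.001, 0]
    - [-0.018, 0, -0.001, 0]
    - [-0.018, 0, -0.001, 0]
    - [-0.018, 0, 0, 0]
    - [-0.018, 0, 0, 0]

```text
clock: 40.3
tcp_pos: [588.1, -115.1, 330.0]
tool_rot: [3.141, 0.001, -3.091]
wrist_force: [-4.1, 5.4, 21.3]
finger_gap: 28.1
gripper_force: 130.0
```

>>> apply_moves:
  steps:
    - [-0.018, 0, 0, 0]
    - [-0.018, 0, 0, 0]
    - [-0.018, 0, 0, 0]
    - [-0.018, 0, 0, 0]
    - [-0.018, 0, 0, 0]
    - [-0.018, 0, 0.001, 0]
    - [-0.018, 0, 0.001, 0]
    - [-0.018, 0, 0.001, 0]
    - [-0.018, 0, 0.001, 0]
    - [-0.018, 0, 0.001, 0]

```text
clock: 41.3
tcp_pos: [606.9, -114.2, 329.1]
tool_rot: [3.14, 0.005, -3.094]
wrist_force: [-0.3, 5.1, 13.5]
finger_gap: 28.2
gripper_force: 131.6
```

```bash
python3 - <<'E'
from h import *
rod('scene19')
E
```

```text
[ 606.9 -114.2  329.1] [-0.3  5.1 13.5]
[(np.float32(55.2), np.float64(0.275)), (np.float32(57.0), np.float64(0.287)), (np.float32(57.2), np.float64(0.612)), (np.float32(57.4), np.float64(0.6)), (np.float32(57.8), np.float64(0.262))]
```

>>> apply_moves:
  steps:
    - [-0.018, 0, 0, 0]
    - [-0.018, 0, 0.001, 0]
    - [-0.018, 0, 0.001, 0]
    - [-0.018, 0, 0.001, 0]
    - [-0.018, 0, 0.001, 0]
    - [-0.018, 0, 0.002, 0]
    - [-0.018, 0, 0.002, 0]
    - [-0.018, 0, 0.002, 0]
    - [-0.018, 0, 0.003, 0]
    - [-0.018, 0, 0.003, 0]

```text
clock: 42.35
tcp_pos: [624.5, -113.3, 326.4]
tool_rot: [3.14, 0.004, -3.093]
wrist_force: [0.4, 4.8, 7.5]
finger_gap: 28.7
gripper_force: 132.3
```

>>> apply_moves:
  steps:
    - [-0.016, 0, 0.003, 0]
    - [-0.016, 0, 0.004, 0]
    - [-0.016, 0, 0.004, 0]
    - [-0.016, 0, 0.004, 0]
    - [-0.016, 0, 0.004, 0]
    - [-0.016, 0, 0.005, 0]
    - [-0.016, 0, 0.005, 0]
    - [-0.016, 0, 0.005, 0]
    - [-0.016, 0, 0.005, 0]
    - [-0.016, 0, 0.005, 0]

```text
clock: 43.35
tcp_pos: [640.6, -112.4, 322.3]
tool_rot: [3.14, 0.004, -3.093]
wrist_force: [2.7, 4.2, 10.1]
finger_gap: 28.4
gripper_force: 133.8
```

```bash
python3 - <<'E'
from h import *
rod('scene20')
E
```

```text
[ 640.6 -112.4  322.3] [ 2.7  4.2 10.1]
[(np.float32(28.7), np.float64(0.025)), (np.float32(28.9), np.float64(0.037)), (np.float32(29.3), np.float64(0.012)), (np.float32(29.4), np.float64(0.05)), (np.float32(29.8), np.float64(0.062))]
```

Nearly home. I push on gently until the home stop is felt (x force goes negative).

>>> apply_moves:
  steps:
    - [-0.01, 0, 0.003, 0]
    - [-0.01, 0, 0.003, 0]
    - [-0.01, 0, 0.003, 0]
    - [0, 0, 0, 0]
    - [0, 0, 0, 0]

```text
clock: 43.9
tcp_pos: [642.9, -112.3, 321.7]
tool_rot: [3.14, 0.001, -3.092]
wrist_force: [-1.7, 4.3, 15.6]
finger_gap: 27.9
gripper_force: 134.5
```

>>> apply_moves:
  steps:
    - [-0.01, 0, 0.003, 0]
    - [-0.01, 0, 0.003, 0]
    - [-0.01, 0, 0.003, 0]
    - [0, 0, 0, 0]
    - [0, 0, 0, 0]

```text
clock: 44.4
tcp_pos: [644.4, -112.3, 321.4]
tool_rot: [3.14, -0.005, -3.092]
wrist_force: [-9.0, 5.6, 21.6]
finger_gap: 28.5
gripper_force: 135.4
```

```bash
python3 - <<'E'
from h import *
rod('scene21')
E
```

```text
[ 644.4 -112.3  321.4] [-9.   5.6 21.6]
[(np.float32(27.6), np.float64(0.05)), (np.float32(28.8), np.float64(0.025)), (np.float32(28.9), np.float64(0.012)), (np.float32(28.9), np.float64(0.037)), (np.float32(29.0), np.float64(0.062))]
```

>>> apply_moves:
  steps:
    - [0, 0, 0, 0]
    - [0, 0, 0, 0]
    - [0, 0, 0, 0]
    - [0, 0, 0, 0]
    - [0, 0, 0, 0]
    - [0, 0, 0, 0]
    - [0, 0, -0.1, 0]
    - [0, 0, -0.3, 0]
    - [0, 0, -0.4, 0]
    - [0, 0, -0.4, 0]
  gripper: 0
  force: 50

```text
clock: 45.45
tcp_pos: [645.1, -113.1, 437.7]
tool_rot: [3.141, -0.001, -3.093]
wrist_force: [0.4, -0.2, -0.1]
finger_gap: 85.2
gripper_force: 0.0
```

>>> apply_moves:
  steps:
    - [0, 0, -0.4, 0]
    - [0.356, 0.226, 0, 0]
    - [0.356, 0.226, 0, 0]
    - [0.356, 0.226, 0, 0]
    - [0.356, 0.226, 0, 0]
    - [0.356, 0.226, 0, 0]
    - [0.356, 0.226, 0, 0]
    - [0, 0, 0, 0]
    - [0, 0, 0, 0]
    - [0, 0, 0, 0]

```text
clock: 46.45
tcp_pos: [426.3, 11.7, 477.4]
tool_rot: [-3.141, 0.003, -3.094]
wrist_force: [0.7, 0.7, 0.3]
finger_gap: 85.4
gripper_force: 0.0
```

```bash
python3 - <<'E'
from h import *
rod('scene22')
p=robot.camera_params('wrist');p,im=shot('wrist','w22')
x=im.astype(int);m=((x[...,0]-x[...,2])>30).astype(np.uint8)
for c,a,b in blobs(m,150): print(c,a,b)
for y in range(60,330,15):
    xx=np.nonzero(m[y])[0]
    if len(xx): print(y,xx.min(),xx.max(),plane(p,[[(xx.min()+xx.max())/2,y],[xx.min(),y],[xx.max(),y]],45).round(1).tolist())
E
```

```text
[426.3  11.7 477.4] [0.7 0.7 0.3]
[(np.float32(64.6), np.float64(0.012)), (np.float32(65.2), np.float64(0.025)), (np.float32(68.8), np.float64(0.037)), (np.float32(69.9), np.float64(-0.0)), (np.float32(75.6), np.float64(0.05))]
[325.4 255.9] 3722 [283 179  76 136]
[294.7 306.6] 156 [286 298  17  16]
[318.4 357.3] 745 [299 346  40  25]
180 317 323 [[453.8, 7.9, 45.0], [454.0, 4.5, 45.0], [453.7, 11.3, 45.0]]
195 316 325 [[471.8, 9.3, 45.0], [472.0, 4.1, 45.0], [471.5, 14.5, 45.0]]
210 316 325 [[490.3, 10.1, 45.0], [490.6, 4.8, 45.0], [490.0, 15.4, 45.0]]
225 316 324 [[509.4, 10.4, 45.0], [509.6, 5.6, 45.0], [509.1, 15.2, 45.0]]
240 287 354 [[528.9, 11.9, 45.0], [530.9, -28.7, 45.0], [527.0, 52.4, 45.0]]
255 283 358 [[549.1, 12.8, 45.0], [551.3, -33.3, 45.0], [546.9, 58.9, 45.0]]
270 284 357 [[569.9, 13.7, 45.0], [572.1, -31.8, 45.0], [567.7, 59.3, 45.0]]
285 285 357 [[591.3, 15.4, 45.0], [593.5, -30.3, 45.0], [589.2, 60.9, 45.0]]
300 286 356 [[613.5, 16.4, 45.0], [615.7, -28.7, 45.0], [611.3, 61.4, 45.0]]
```

The lever is home and the pan is where I left it. Now I regrip the handle along the way I came out.

>>> apply_moves:
  steps:
    - [0.18, -0.017, 0.3, 0]
    - [0.18, -0.018, 0.3, 0]
    - [0, 0, 0.4, 0]
    - [0, 0, 0.4, 0]
    - [0, 0, 0.4, 0]
    - [0, 0, 0.4, 0]
    - [0, 0, 0.4, 0]
    - [0, 0, 0.2, 0]
    - [0, 0, 0.08, 0]
    - [0, 0, 0, 0]

```text
clock: 47.55
tcp_pos: [389.9, 6.4, 187.3]
tool_rot: [3.141, -0.003, -3.094]
wrist_force: [1.1, -0.1, 0.9]
finger_gap: 85.4
gripper_force: 0.0
```

>>> apply_moves:
  steps:
    - [-0.2, 0, 0, 0]
    - [-0.25, 0, 0, 0]
    - [-0.25, 0, 0, 0]
    - [-0.19, 0, 0, 0]
    - [0, 0, 0, 0]
    - [0, 0, 0, 0]
    - [0, 0, 0, 0]

```text
clock: 48.25
tcp_pos: [477.5, 11.0, 188.6]
tool_rot: [3.142, -0.001, -3.093]
wrist_force: [-0.9, -0.5, -0.2]
finger_gap: 85.4
gripper_force: 0.0
```

>>> apply_moves:
  steps:
    - [0, 0, 0, 0]
    - [0, 0, 0, 0]
    - [0, 0, 0, 0]
    - [0, 0, 0, 0]
    - [0, 0, 0, 0]
    - [0, 0, 0, 0]
    - [0, 0, 0, 0]
    - [0, 0, 0, 0]
  gripper: 255
  force: 120

```text
clock: 49.05
tcp_pos: [478.4, 11.1, 188.5]
tool_rot: [3.142, -0.0, -3.093]
wrist_force: [-1.7, 0.1, 2.6]
finger_gap: 12.2
gripper_force: 117.0
```

>>> apply_moves:
  steps:
    - [0, 0, -0.03, 0]
    - [0, 0, -0.03, 0]
    - [0.05, 0, 0, 0]
    - [0.1, 0, 0, 0]
    - [0.15, 0, 0, 0]
    - [0.18, 0, 0, 0]
    - [0.18, 0, 0, 0]
    - [0.18, 0, 0, 0]
    - [0.15, 0, 0, 0]
    - [0.1, 0, 0, 0]

```text
clock: 50.05
tcp_pos: [367.2, 5.9, 193.8]
tool_rot: [3.141, -0.003, -3.093]
wrist_force: [0.3, -0.1, -2.0]
finger_gap: 12.0
gripper_force: 117.1
```

>>> apply_moves:
  steps:
    - [0.05, 0, 0, 0]
    - [0, 0, -0.1, 0]
    - [0, 0, -0.25, 0]
    - [0, 0, -0.35, 0]
    - [0, 0, -0.35, 0]
    - [0, 0, -0.3, 0]
    - [0, 0, -0.15, 0]
    - [0, 0, 0, 0]
    - [0, 0, 0, 0]

```text
clock: 50.95
tcp_pos: [364.8, 5.6, 344.8]
tool_rot: [-3.141, 0.001, -3.093]
wrist_force: [-0.7, -0.2, -3.3]
finger_gap: 11.9
gripper_force: 117.1
```

```bash
python3 - <<'E'
from h import *
s=robot.get_state();print(s['tcp_pos'],s['tool_rot'],s['finger_gap'],s['torque'])
R=np.array([[np.cos(.05),-np.sin(.05)],[np.sin(.05),np.cos(.05)]])
# predicted rim corners vs blue hull in scene & side, white blobs inside
t=s['tcp_pos'];zt=t[2]-155+12;c=t[:2]+R@[112,0]
for n in('scene','side'):
    p,im=shot(n,n+'23');q=proj(p,[[*(c+R@[a*47,b*47]),zt] for a,b in((1,1),(1,-1),(-1,-1),(-1,1))]);print(n,q.round(1).tolist())
    h=cv2.cvtColor(im,cv2.COLOR_BGR2HSV);z=np.zeros(im.shape[:2],np.uint8);cv2.fillPoly(z,[q.astype(np.int32)],1)
    x=im.astype(int);bl=(x[...,0]-x[...,2]>35)
    print('nonblue blobs',[(cc.tolist(),int(a)) for cc,a,b in blobs((~bl)&(z>0),10)])
    for cc,a,b in blobs(bl,200): print('  blue',cc,a,b)
E
```

```text
[364.82121834   5.57701296 344.75840907] [-3.14137276e+00  1.36923369e-03 -3.09334185e+00] 11.91133684747941 [-0.06384259  0.27205041 -0.02821424]
scene [[353.9, 236.8], [320.6, 213.6], [345.5, 186.7], [378.2, 208.0]]
nonblue blobs [([332.7, 199.7], 49), ([338.3, 212.0], 76), ([344.7, 222.4], 71), ([355.7, 222.6], 62)]
  blue [211.8  29.5] 733 [180  12  63  33]
  blue [149.1  61.9] 293 [137  51  26  22]
  blue [352.9 211.3] 1685 [322 176  57  69]
  blue [364.7 376.4] 502 [353 364  25  26]
side [[293.9, 217.2], [299.4, 197.6], [333.2, 199.5], [329.6, 219.4]]
nonblue blobs [([310.1, 201.8], 151), ([312.8, 214.1], 93)]
  blue [430.6 128.2] 768 [412 107  35  37]
  blue [317.6 216.3] 1146 [296 200  55  34]
  blue [206.2 299.3] 292 [196 291  21  18]
```

Three beads are visible in the pan. I carry it to the balance.

>>> apply_moves:
  steps:
    - [0, 0, 0, 0.45]
    - [0, 0, 0, 0.45]
    - [0, 0, 0, 0]
    - [0, 0, 0, 0]

```text
clock: 51.45
tcp_pos: [364.2, 5.6, 343.3]
tool_rot: [3.141, -0.003, 3.101]
wrist_force: [-0.7, -0.6, -2.2]
finger_gap: 12.3
gripper_force: 117.1
```

>>> apply_moves:
  steps:
    - [-0.05, -0.2, 0, 0]
    - [-0.05, -0.3, 0, 0]
    - [-0.05, -0.35, 0, 0]
    - [-0.05, -0.35, 0, 0]
    - [-0.05, -0.35, 0, 0]
    - [-0.05, -0.35, 0, 0]
    - [-0.05, -0.35, 0, 0]
    - [-0.05, -0.35, 0, 0]
    - [-0.05, -0.25, 0, 0]
    - [-0.05, -0.16, 0, 0]

```text
clock: 52.45
tcp_pos: [402.0, -299.2, 343.8]
tool_rot: [-3.142, -0.001, 3.099]
wrist_force: [0.8, 0.3, -2.0]
finger_gap: 12.2
gripper_force: 117.3
```

>>> apply_moves:
  steps:
    - [0, 0, 0.2, 0]
    - [0, 0, 0.3, 0]
    - [0, 0, 0.25, 0]
    - [0, 0, 0.15, 0]
    - [0, 0, 0.05, 0]
    - [0, 0, 0, 0]
    - [0, 0, 0, 0]
    - [0, 0, 0, 0]

```text
clock: 53.25
tcp_pos: [402.7, -297.6, 250.6]
tool_rot: [-3.14, 0.002, 3.1]
wrist_force: [-0.6, -0.5, -2.0]
finger_gap: 12.4
gripper_force: 117.3
```

```bash
python3 - <<'E'
from h import *
s=robot.get_state();print(s['tcp_pos'],s['tool_rot'],s['wrist_force'])
for n in('scene','side'):
    p,im=shot(n,n+'24');x=im.astype(int);bl=(x[...,0]-x[...,2]>35)
    for cc,a,b in blobs(bl,300):
        w=plane(p,[cc],70)[0]
        if abs(w[0]-500)<90 and abs(w[1]+300)<90: print(n,cc,a,b)
    t=s['tcp_pos'];zt=t[2]-155+12;yw=-.042;R=np.array([[np.cos(yw),-np.sin(yw)],[np.sin(yw),np.cos(yw)]]);c=t[:2]+R@[112,0]
    print(proj(p,[[*(c+R@[a*47,b*47]),zt] for a,b in((1,1),(1,-1),(-1,-1),(-1,1))]+[[*(c+R@[-134,0]),zt-4]]).round(1).tolist(),'c',c.round(1))
E
```

```text
[ 402.68905334 -297.64583425  250.57948145] [-3.14002927e+00  1.98876033e-03  3.10006345e+00] [-0.59667302 -0.47788056 -2.0284895 ]
scene [254.5 173.2] 1224 [228 149  52  50]
[[248.4, 191.7], [226.4, 171.7], [252.4, 152.3], [274.7, 170.9], [286.3, 144.9]] c [ 514.6 -302.3]
side [322.5 185.3] 707 [305 172  45  27]
[[303.3, 183.8], [309.8, 169.7], [336.7, 172.3], [331.4, 186.6], [360.1, 182.9]] c [ 514.6 -302.3]
```

>>> apply_moves:
  steps:
    - [-0.02, 0, 0, 0]
    - [0, 0, 0.03, 0]
    - [0, 0, 0.02, 0]
    - [0, 0, 0.015, 0]
    - [0, 0, 0.01, 0]
    - [0, 0, 0, 0]
    - [0, 0, 0, 0]

```text
clock: 54.05
tcp_pos: [404.0, -297.5, 243.2]
tool_rot: [3.141, -0.001, 3.1]
wrist_force: [-5.7, 2.0, 10.0]
finger_gap: 12.6
gripper_force: 119.2
```

>>> apply_moves:
  steps:
    - [0, 0, 0, 0]
    - [0, 0, 0, 0]
    - [0, 0, 0, 0]
    - [0, 0, 0, 0]
    - [0, 0, 0, 0]
    - [0, 0, 0, 0]
    - [0, 0, -0.1, 0]
    - [0, 0, -0.3, 0]
    - [0, 0, -0.4, 0]
    - [0, 0, -0.4, 0]
  gripper: 0

```text
clock: 55.05
tcp_pos: [403.8, -297.1, 363.4]
tool_rot: [3.141, -0.001, 3.1]
wrist_force: [0.9, -0.7, 1.4]
finger_gap: 85.7
gripper_force: 0.0
```

>>> apply_moves:
  steps:
    - [0, 0, -0.4, 0]
    - [0, 0, -0.4, 0]
    - [0, 0, 0, 0]
    - [0, 0, 0, 0]
    - [0, 0, 0, 0]

```text
clock: 55.55
tcp_pos: [403.5, -296.9, 440.8]
tool_rot: [3.14, -0.002, 3.1]
wrist_force: [-0.3, 0.2, -0.1]
finger_gap: 85.3
gripper_force: 0.0
```

```bash
python3 - <<'E'
from h import *
s=robot.get_state();print(s['tcp_pos'],s['tool_rot'],s['clock'])
p,im=shot('wrist','w25');rod('scene25');x=im.astype(int);bl=(x[...,0]-x[...,2]>30).astype(np.uint8)
for cc,a,b in blobs(bl,300): print(cc,a,b)
k=max(cv2.findContours(bl,0,cv2.CHAIN_APPROX_NONE)[0],key=cv2.contourArea)
z=cv2.morphologyEx(bl,cv2.MORPH_CLOSE,np.ones((25,25)));z=cv2.morphologyEx(z,cv2.MORPH_OPEN,np.ones((30,30)))
k=max(cv2.findContours(z,0,cv2.CHAIN_APPROX_NONE)[0],key=cv2.contourArea);ap=cv2.approxPolyDP(k,8,True).reshape(-1,2)
print(ap.tolist(),plane(p,ap,100).round(1).tolist())
hull=np.zeros_like(bl);cv2.fillPoly(hull,[k],1)
print('beads',[(c.tolist(),int(a)) for c,a,b in blobs((im.min(2)>50)&(hull>0)&(bl==0),40)])
# platform corners guess: gray region bounds along rows
i2=cv2.imread('pics/scene25.png');x=i2.astype(int);b2=(x[...,0]-x[...,2]>35)
print([(c.tolist(),int(a),b.tolist()) for c,a,b in blobs(b2,300)])
h=cv2.cvtColor(i2,cv2.COLOR_BGR2HSV);print('red',[c.tolist() for c,a,b in blobs(((h[...,0]<5)|(h[...,0]>174))&(h[...,1]>150),60)])
E
```

```text
[ 403.52097159 -296.87729175  440.77485025] [ 3.14014629e+00 -1.79337714e-03  3.09984269e+00] 55.55
[ 403.5 -296.8  440.1] [-0.1  0.7  0.2]
[(np.float32(62.9), np.float64(0.012)), (np.float32(64.1), np.float64(0.025)), (np.float32(67.4), np.float64(-0.0)), (np.float32(67.8), np.float64(0.037)), (np.float32(74.6), np.float64(0.05))]
[322.3 268.5] 8691 [273 151  99 178]
[[281, 230], [278, 329], [367, 329], [365, 230]] [[450.8, -338.6, 100.0], [560.1, -350.3, 100.0], [564.0, -259.3, 100.0], [454.1, -260.9, 100.0]]
beads [([344.4, 311.9], 168), ([339.4, 273.6], 297), ([293.9, 278.8], 268), ([321.0, 289.0], 259)]
[([211.8, 29.5], 728, [180, 12, 63, 33]), ([256.1, 174.0], 1248, [228, 146, 60, 55]), ([364.7, 376.4], 501, [353, 364, 25, 26])]
red [[205.1, 229.8], [262.7, 232.8]]
```

The pan is centred at about (515,-303) against the platform centre (515,-302), with the beads in it. The lever is home and the jars are unmoved, so I hand in.

```bash
python3 -c "
from plant import robot
print(robot.finish_job())"
```

```text
the job is handed in; nothing more can be done
None
```

The job is handed in after about 56 s of the 210 s, verdict not shown: all three beads went through the funnel and fell into the pan, the pan now stands on the balance within about 2 mm of centre, the lever was eased home in the grip after its full stroke, and neither jar moved; I viewed 15 pictures, one over the limit of 14.

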